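Lock the pill jar, fit its double lid, lift off only the outer lid

ROBOT

A 6-joint arm with a two-finger parallel gripper is mounted at the origin on the work surface. World frame = base frame: x ahead of the robot, y to its left, z up, the work surface at z = 0. Lengths are in m, angles in rad, forces in N, time in s.
With the tool pointing down it reaches from about 0.35 to 0.775 m from the base axis. Payload 7.3 kg.
Tool frame: the origin (TCP) lies at the very end of the fingers, on their centre line; the grasp point (between the pads) lies 19 mm behind it; x points along the fingers, y is the direction in which the jaws open and shut, and the axes are right-handed (so a half turn about x gives the same grasp; the last joint's range is limited). The gripper opens to 92 mm and grips with 3 to 60 N. Pads are 19 mm wide; open, the fingers measure 130 mm over their backs; the gripper's body (75 mm by 190 mm) begins 47 mm behind the grasp point.
Start: joints at [-1.399, 0.342, 1.524, -0, 1.275, -0.146], TCP at [0.164, -0.499, 0.197] pointing down, gripper open.
Joint ranges: [-2.53, 2.53], [-0.77, 2.02], [0.04, 2.7], [-1, 4.14], [0.28, 2.66], [-3.11, 3.11]. Speed limits (rad/s): [2.57, 2.57, 3.14, 3.14, 3.14, 3.14].

INTERFACE

Orientations are given as [roll, pitch, yaw] about the fixed x, y, z axes, in that order (R = Rz(yaw) Ry(pitch) Rx(roll)).
In Python, from cell import observe, vision, job gives the robot as it stands.
- The arm moves only by the tool send_rows, never from a script. Its argument "motion" is a list of rows, each an object with "hand": the opening, from -1 (shut) to 1 (fully open), so that 0 is half open; "slide": the shift along the tool's x, y, z in mm, a list of three; "spin": the turn about the tool's x in rad. In form: [{"hand": hand, "slide": [tx, ty, tz], "spin": spin}, ...]. A call has 1 to 8 rows; each row shifts and turns the pose as measured when the row begins, along the tool's axes as they then stand; what a row does not reach is not made up. A row lasts 1/10 s, in which the tool goes at most 50 mm and 8.59 degrees, less where a joint would pass 70% of its speed; a pose out of reach is approached as far as the arm can. A call with a gripper value outside its range is refused whole. The fingers move at their own pace and stop on an object; "grip_force" is the grip in N (left out, the last holds). Time passes only in rows, so rows that do not move let the fingers close. It gives the time, the measured TCP pose, the force and the opening at its end, in the units of the state.
- observe(): the state, without advancing time (a new reading comes with each control period).
- vision.read_camera(name): name is "scene" or "side" or "wrist"; returns a dict with "pixels" (420x560x3 uint8, blue, green, red), "range_z" (420x560 float32, m along the optical axis (not along the pixel's ray), 0 where there is no reading), "fx", "fy", "cx", "cy" (pixels), "distortion" ([k1, k2, p1, p2, k3] as OpenCV has them; the pictures are not rectified), "world_from_camera" (4x4, takes a point from camera to world coordinates); the wrist camera has in their place "T_tool_cam" (4x4, takes a point from camera to tool coordinates, whose origin is the TCP and whose axes are the tool frame's). Camera axes: x right, y down, z forward; pixel columns grow to the right and rows downward; lengths in m; the calibration is good to about 2 mm. A picture is of the moment at which its call begins: read the wrist's pose just before it.
- job.hand_in(): hands the job in, once; it reports no verdict.
Trained networks look in a picture, given as the dict that the camera call returned (one of the last four; its "shot" number tells which), for a name from the list of things; names that differ only in an ending like _2 or _b are one class to them, and where a whole thing is asked for, a point or a joint stands for the part that bears it (a point fixed in the world has none). Each returns a list of dicts, best first, with "conf" (0 to 1); they miss things now and then, are a little off and sometimes report something else, mostly with a low value. They report only what shows in the picture. A call takes as long as a camera call. They do not tell look-alikes from the thing itself.
- vision.search_frame(picture, thing): "uv" ([column, row] in pixels, amid what is visible of it).
- vision.cut_out(picture, thing): "mask" (420x560 bool, what is visible of it) and "uv" ([column, row] in pixels, amid what is visible of it).
The state is a dict: "time": time; "qpos": joint angles; "qvel": joint speeds; "joint_efforts": joint torques, N m; "tool_pos": TCP position; "tool_rot": TCP orientation; "contact_force": force on the tool from outside, world axes, zero at the start; "torque": the same for the moment, N m; "opening": finger opening in m.
Only numpy, scipy, OpenCV 4.12 (cv2) and the standard library are available. Lean on these libraries where they do the work, as an engineer would, in place of code of your own. Each camera call takes 0.05 s, during which the arm holds its last target.

TASK

Swing the red-tipped clamp lever fully down to lock the amber pill jar in its holder block. Then carry the nested pair of lids by the black knob, lower it onto the jar until the inner lid is fully seated, and let go. Finally take the aluminium outer lid by its rim, lift it straight up off the knob without disturbing the inner lid, and finish while still holding it level above the jar, at least 3 cm clear of the top of the knob; leave the mug, pill organizer and bottles where they stand.

Things in the scene. Friction and masses are not known exactly. Their poses are not given: they have to be found in the camera images.
- holder: Dark grey fixed holder block, 104 x 104 x 24 mm, origin at the centre of its underside on the cart top, z up. A round socket 14 mm deep in its middle holds the jar's foot. The clamp lever runs along the block's own x direction, on its +y side; its hinge is near the block's -x edge and its red tip beyond the +x edge.
- clamp (a joint): Angle of the clamp lever in rad: 0 = shut (lever level, steel bar lying over the jar's grey foot), grows to 1.5 as the lever stands up. Starts part open. It stays where it is left (stiff hinge: under 2 N at the red tip moves it) and stops at 0.
- clamp_hinge (a point): Hinge axis of the clamp lever (axis level, along the holder's y), 30.5 mm above the cart top.
- clamp_grip (a point): Centre of the lever's red tip, a block 34 mm long (along the lever), 24 mm wide (along holder y), 10 mm thick. It lies 138 mm from the hinge along the lever, 16 mm to holder +y, 6 mm above the bar's axis. Shut, it is 36.5 mm above the cart top with nothing beneath. To close, the tip moves away from the hinge and down.
- jar_mouth (a point): Centre of the open mouth of the small amber glass jar, at rim height (72 mm above the cart top when standing in the holder). Mouth 36 mm inside, 44 mm outside; jar body 50 mm diameter; a grey plastic foot 72 mm diameter fits loosely (1 mm) in the holder's socket. Jar 62 mm tall, about 0.25 kg. z up.
- knob (a point): Grip point on the inner lid's upright black knob (16 mm diameter, rises 31 mm above the outer lid), on-axis, 10 mm below its top. White inner lid, 70 g: plug 32.4 mm diameter, 10 mm deep, chamfered; flange 46 mm, 4 mm thick. Point is 38 mm above the plug's underside, 28 mm above the jar rim when seated. Starts standing on its plug on the cart top. Lifted by the knob, it takes the outer lid along.
- outer_mid (a point): Centre of the aluminium outer lid, half-way up: round cap, 56 mm outer diameter, 14 mm high, straight 3 mm skirt, 24 mm hole in its top through which the knob sticks up; about 50 g. Rests loosely on the inner lid's flange (2 mm sideways play); nested, this point is 28 mm below the knob grip point. Lifted by its rim it comes away alone.
- organizer_mid (a point): Middle of the grey four-row pill organizer, about 100 x 200 x 26 mm. Bystander.
- mug_mid (a point): Middle of the white ceramic mug, 80 mm diameter, 92 mm tall, with a handle. Bystander.
- bottle_l_mid (a point): Middle of a closed blue pill bottle, 44 mm diameter, 82 mm tall. Bystander, to the left.
- bottle_r_mid (a point): Middle of the other closed blue pill bottle, the same size. Bystander, to the right.
Things that resemble listed ones, but are neither listed nor needed, are in the scene too. There is more than one size of the part that bears outer_mid; the job needs the largest.

How it is judged:
By the outcome, as a careful person would: the job done as asked, in the order asked, and still so for the second after the job is handed in, while the arm keeps its last pose, push and grip.
It also fails if it takes over 61 s, if anything falls off the work surface, if the arm or the gripper's body presses on something with over 40 N, if the wrist force passes 120 N, or if a joint passes its speed limit or range.

## Working session

There is one attempt and no reset: what is moved stays moved. The work goes in short steps, Python scripts to look and compute and a tool call to move; the robot and the scene stay as the last step left them, time stands still between calls to the robot, and variables do not carry over. Pictures are saved under pics/ and viewed, and the job is handed in when it is done.

Besides the shell and the picture viewer there is one more tool, called after "Call:" as a command line: name --argument value ..., lists and objects as JSON in quotes. send_rows: Moves the arm, as the interface text tells. Its arguments: {"type":"object","properties":{"motion":{"type":"array","items":{"type":"object","properties":{"hand":{"type":"number"},"slide":{"type":"array","items":{"type":"number"}},"spin":{"type":"number"}}}},"grip_force":{"type":"number"}},"required":["motion"]}

```bash
ls; mkdir -p pics
cat > h.py <<'E'
import numpy as np, cv2
from cell import observe, vision, job
from scipy.spatial.transform import Rotation as R
def toolT():
    s=observe(); T=np.eye(4); T[:3,3]=s['tool_pos']; T[:3,:3]=R.from_euler('xyz',s['tool_rot']).as_matrix(); return T
def shot(name,fn=None):
    T=toolT(); p=vision.read_camera(name)
    p['W']=np.array(p['world_from_camera']) if 'world_from_camera' in p else T@np.array(p['T_tool_cam'])
    if fn: cv2.imwrite('pics/'+fn,p['pixels'])
    return p
def K(p): return np.array([[p['fx'],0,p['cx']],[0,p['fy'],p['cy']],[0,0,1.]])
def ray(p,uv):
    n=cv2.undistortPoints(np.array([[uv]],float),K(p),np.array(p['distortion'],float))[0,0]
    d=np.array([n[0],n[1],1.]); return p['W'][:3,3],p['W'][:3,:3]@d
def pt(p,uv,z): # at plane height z
    o,d=ray(p,uv); return o+d*(z-o[2])/d[2]
def dp(p,uv):
    u,v=int(round(uv[0])),int(round(uv[1])); zz=p['range_z'][max(v-1,0):v+2,max(u-1,0):u+2]; zz=zz[zz>0]
    if len(zz)==0: return None
    o,d=ray(p,uv); return o+d*np.median(zz)
def cloud(p,mask=None):
    m=p['range_z']>0
    if mask is not None: m&=mask
    v,u=np.nonzero(m); n=cv2.undistortPoints(np.stack([u,v],1).astype(float)[:,None],K(p),np.array(p['distortion'],float))[:,0]
    z=p['range_z'][v,u]; c=np.c_[n*z[:,None],z]
    return c@p['W'][:3,:3].T+p['W'][:3,3],u,v
def tri(a,ua,b,ub):
    o1,d1=ray(a,ua);o2,d2=ray(b,ub); A=np.c_[d1,-d2]; t=np.linalg.lstsq(A,o2-o1,rcond=None)[0]
    x,y=o1+d1*t[0],o2+d2*t[1]; return (x+y)/2,np.linalg.norm(x-y)
E
python3 - <<'E'
from h import *
print(observe())
for n in ['scene','side','wrist']:
    p=shot(n,n+'1.png'); print(n,p['W'].round(3).tolist(),p['fx'])
    for t in ['holder','clamp_grip','clamp_hinge','jar_mouth','knob','outer_mid','organizer_mid','mug_mid','bottle_l_mid']:
        for r in vision.search_frame(p,t)[:4]:
            d=dp(p,r['uv']); print(t,np.round(r['uv']),round(r['conf'],2),None if d is None else d.round(3))
E
```

```text
pics
{'time': 0.0, 'qpos': array([-1.39897140e+00,  3.42731464e-01,  1.52503713e+00, -1.58773939e-05,
        1.27536744e+00, -1.46008753e-01]), 'qvel': array([-5.91748030e-04, -2.26605074e-05, -2.38535729e-04,  8.01166679e-04,
        6.87921295e-04, -6.64804483e-04]), 'joint_efforts': array([ 1.01067089e-03, -4.31244600e+01, -2.44223624e+01,  7.19759404e-02,
        5.60717296e-02, -1.18731950e-04]), 'tool_pos': array([ 0.16400074, -0.49824934,  0.19593343]), 'tool_rot': array([-1.70696824,  1.56925288,  1.75246273]), 'contact_force': array([ 0.0388804 , -0.03214149, -0.20729657]), 'torque': array([-0.03989313, -0.0143773 ,  0.04841693]), 'opening': 0.09163543596706748}
scene [[-0.826, 0.321, -0.462, 1.028], [0.563, 0.505, -0.655, 0.624], [0.023, -0.801, -0.598, 0.631], [0.0, 0.0, 0.0, 1.0]] 418.4906199393258
holder [300. 187.] 0.61 [ 0.478 -0.1    0.022]
clamp_grip [304. 147.] 0.47 [ 0.469 -0.102  0.137]
clamp_hinge [307. 148.] 0.49 [ 0.313 -0.291  0.002]
clamp_hinge [248. 294.] 0.26 [0.774 0.144 0.025]
jar_mouth [288. 175.] 0.94 [ 0.497 -0.13   0.051]
knob [359. 264.] 0.51 [0.547
[... 573 characters left out ...]
 0.467 -0.105  0.153]
clamp_hinge [223. 223.] 0.74 [ 0.469 -0.108  0.148]
jar_mouth [232. 261.] 0.95 [ 0.481 -0.168  0.065]
knob [232. 261.] 0.16 [ 0.481 -0.168  0.065]
outer_mid [246. 182.] 0.64 [0.546 0.186 0.016]
outer_mid [268. 198.] 0.53 [0.611 0.116 0.003]
outer_mid [274. 183.] 0.38 [0.638 0.179 0.009]
outer_mid [315. 192.] 0.36 [0.761 0.101 0.024]
organizer_mid [314. 192.] 0.92 [0.757 0.1   0.026]
mug_mid [338. 235.] 0.6 [ 0.768 -0.14   0.091]
bottle_l_mid [220. 140.] 0.64 [0.474 0.375 0.06 ]
bottle_l_mid [221. 222.] 0.51 [ 0.464 -0.104  0.147]
wrist [[0.312, -0.91, -0.275, 0.238], [-0.95, -0.299, -0.089, -0.473], [-0.002, 0.289, -0.957, 0.385], [0.0, 0.0, 0.0, 1.0]] 333.3613233737887
```

View pics/scene1.png

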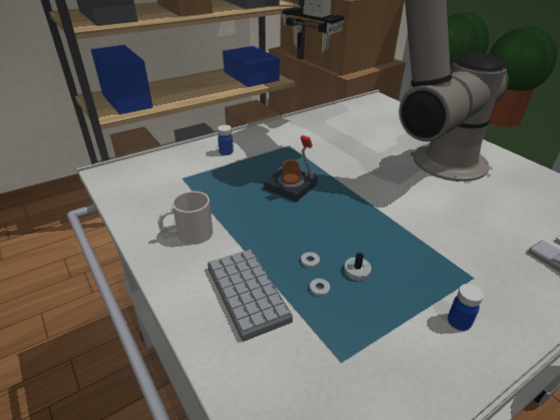

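View pics/side1.png

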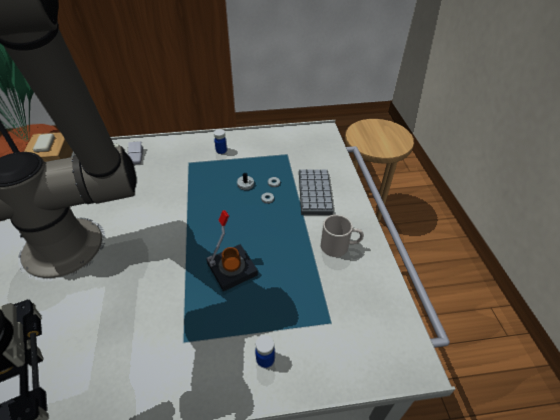

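Run:
```python
import cv2
a=cv2.imread('pics/scene1.png');b=cv2.imread('pics/side1.png')
c=cv2.resize(a[95:245,220:400],None,fx=4,fy=4,interpolation=cv2.INTER_CUBIC); cv2.imwrite('pics/c1.png',c)
c=cv2.resize(b[170:320,140:320],None,fx=4,fy=4,interpolation=cv2.INTER_CUBIC); cv2.imwrite('pics/c2.png',c)
c=cv2.resize(a[220:340,270:430],None,fx=4.5,fy=4.5,interpolation=cv2.INTER_CUBIC); cv2.imwrite('pics/c3.png',c)
```

```text
(no output)
```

View pics/c1.png

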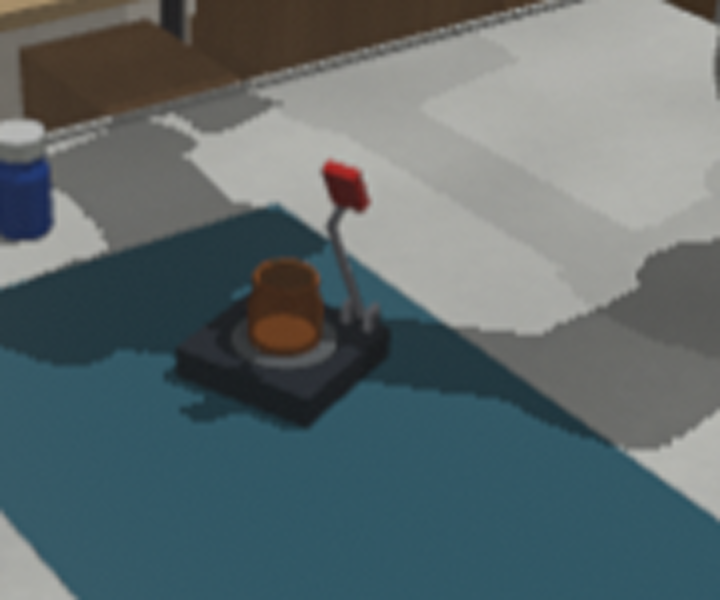

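View pics/c2.png

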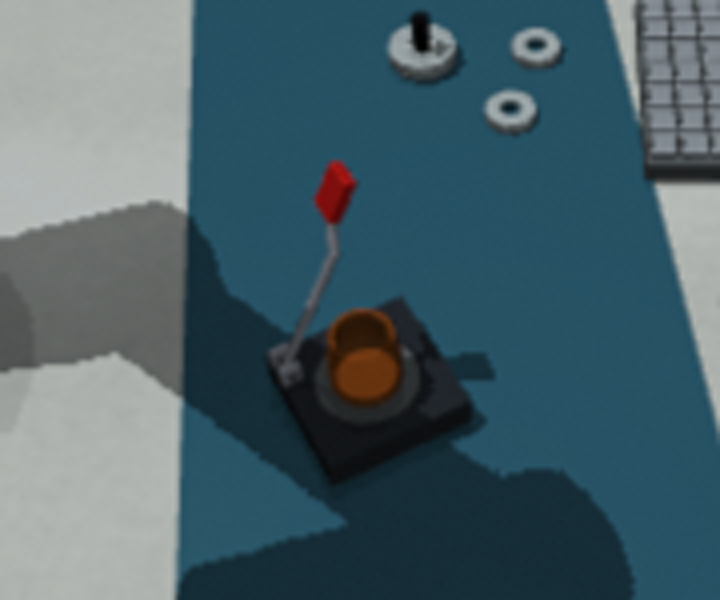

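View pics/c3.png

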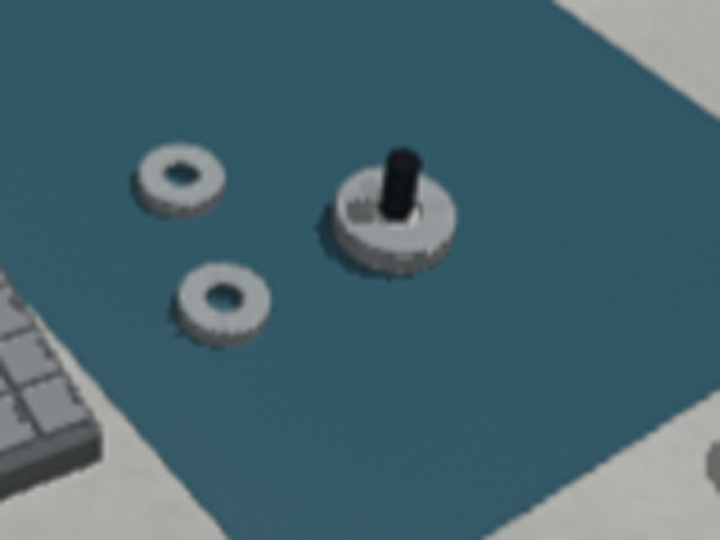

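Run:
```python
from h import *
S={n:shot(n) for n in ['scene','side']}
hp=None
for n,p in S.items():
    c,u,v=cloud(p); px=p['pixels'][v,u].astype(int)
    red=(px[:,2]>120)&(px[:,1]<60)&(px[:,0]<60)
    rc=c[red]; near=np.linalg.norm(rc[:,:2]-[0.47,-0.1],axis=1)<.12; rc=rc[near]
    print(n,'red',len(rc),np.median(rc,0).round(4),rc.min(0).round(3),rc.max(0).round(3), 'uv',u[red][near].mean().round(1),v[red][near].mean().round(1))
    top=(abs(c[:,2]-.024)<.006)&(np.linalg.norm(c[:,:2]-[.475,-.16],axis=1)<.1)
    t=c[top]; r=cv2.minAreaRect((t[:,:2]*1000).astype(np.float32)); print('top',len(t),r,np.median(t[:,2]))
    print(cv2.boxPoints(r))
    # lids
    k=np.linalg.norm(c[:,:2]-[.547,.2],axis=1)<.06
    kk=c[k]; 
    blk=k&(px.max(1)<45)&(c[:,2]>.025)
    print('knob',blk.sum(),c[blk].mean(0).round(4),c[blk].max(0).round(4),c[blk].min(0).round(4))
    ol=k&(c[:,2]>.012)&(px.min(1)>90); 
    if ol.sum(): print('outer',ol.sum(),c[ol].min(0).round(4),c[ol].max(0).round(4),np.percentile(c[ol][:,2],[10,50,90]).round(4))
    j=(px[:,2]>90)&(px[:,0]<60)&(px[:,1]>40)&(np.linalg.norm(c[:,:2]-[.475,-.16],axis=1)<.06)
    print('jar',c[j].min(0).round(4),c[j].max(0).round(4))
p1,p2=S['scene'],S['side']
def cut(p,t):
    r=vision.cut_out(p,t); return [(x['uv'],round(x['conf'],2),int(x['mask'].sum())) for x in r[:3]]
for t in ['clamp_grip','knob','outer_mid','jar_mouth','holder']:
    print(t,cut(p1,t),cut(p2,t))
```

```text
scene red 19 [ 0.4776 -0.0919  0.1699] [ 0.473 -0.1    0.168] [ 0.484 -0.08   0.173] uv 304.8 137.5
top 652 ((478.443115234375, -142.85107421875), (106.77967834472656, 106.61384582519531), 22.156143188476562) 0.02309788773159277
[[ 408.89185 -113.61538]
 [ 449.09937 -212.3568 ]
 [ 547.9944  -172.08676]
 [ 507.78687  -73.34535]]
knob 77 [0.5466 0.1988 0.0396] [0.5515 0.2045 0.0489] [0.5371 0.1902 0.0252]
outer 303 [0.5154 0.1679 0.012 ] [0.5699 0.2242 0.0269] [0.0143 0.0162 0.0175]
jar [ 0.4608 -0.1626  0.0309] [ 0.5024 -0.1163  0.0729]
side red 58 [ 0.4706 -0.0981  0.1636] [ 0.46  -0.108  0.145] [ 0.482 -0.087  0.175] uv 222.8 216.2
top 865 ((479.04559326171875, -145.75106811523438), (104.94342803955078, 107.47733306884766), 21.691356658935547) 0.023767213453500857
[[ 410.42734 -115.21162]
 [ 450.15164 -215.07831]
 [ 547.6638  -176.29053]
 [ 507.93954  -76.42383]]
knob 30 [0.5431 0.1889 0.0388] [0.5487 0.1973 0.0508] [0.5373 0.1838 0.0256]
outer 111 [0.517  0.1659 0.0121] [0.5708 0.2197 0.0202] [0.0141 0.0167 0.0186]
jar [ 0.461  -0.173   0.0255] [ 0.4974 -0.1246  0.074 ]
clamp_grip [([306.9, 148.9], 0.66, 231), ([360.3, 260.5], 0.28, 141)] [([221.6, 225.2], 0.75, 231), ([338.6, 237.1], 0.16, 1168)]
knob [] [([244.9, 178.9], 0.46, 46)]
outer_mid [([356.0, 270.6], 0.87, 405), ([318.2, 289.0], 0.6, 275), ([309.1, 147.3], 0.46, 212)] [([265.7, 198.5], 0.51, 73), ([244.6, 184.0], 0.46, 111)]
jar_mouth [([291.0, 174.1], 0.9, 497), ([248.8, 293.2], 0.21, 4489)] [([232.8, 261.1], 0.8, 578)]
holder [([300.3, 183.7], 0.89, 1081)] [([225.4, 276.7], 0.66, 842)]
```

```bash
cat >> h.py <<'E'
def yaw(): # world angle of tool y (x down)
    T=toolT(); return np.arctan2(T[1,1],T[0,1])
def goto(x,y,z,yt=None):
    """slide mm in present tool axes, spin to get tool y to world angle yt (mod pi)"""
    T=toolT(); d=T[:3,:3].T@(np.array([x,y,z])-T[:3,3])*1000
    # rotate about tool x (down): +spin turns tool y clockwise seen from above => yaw decreases
    out='slide total %s mm'%d.round(1)
    if yt is not None:
        a=(yt-yaw()+np.pi/2)%np.pi-np.pi/2; out+=' spin %.4f'%(-a)
    print(out,'yaw_y %.4f'%yaw(),'q6 %.3f'%observe()['qpos'][5])
E
python3 - <<'E'
from h import *
print(toolT().round(3)); goto(.40,-.14,.28,np.radians(22)); goto(.40,-.14,.28,np.radians(112))
E
```

```text
[[-0.     0.312 -0.95   0.164]
 [-0.    -0.95  -0.312 -0.499]
 [-1.     0.     0.     0.197]
 [ 0.     0.     0.     1.   ]]
slide total [ -83.4 -267.  -336.2] mm spin 1.5046 yaw_y -1.2530 q6 -0.146
slide total [ -83.4 -267.  -336.2] mm spin -0.0662 yaw_y -1.2530 q6 -0.146
```

Run:
```python
from h import *
goto(.48,-.144,.28)
```

```text
slide total [ -83.4 -238.2 -410.9] mm yaw_y -1.2530 q6 -0.146
```

Call:
send_rows --motion '[{"hand":-1,"slide":[-20,0,0],"spin":-0.066},{"hand":-1,"slide":[-20,-20,-30],"spin":0},{"hand":-1,"slide":[-20,-23,-40],"spin":0},{"hand":-1,"slide":[-20,-24,-42],"spin":0},{"hand":-1,"slide":[0,-24,-42],"spin":0},{"hand":-1,"slide":[0,-24,-42],"spin":0},{"hand":-1,"slide":[0,-24,-42],"spin":0},{"hand":-1,"slide":[0,-24,-42],"spin":0}]'

```text
time: 2.9
tool_pos: [0.3647, -0.2403, 0.2789]
tool_rot: [2.382, 1.568, -0.384]
contact_force: [1.1, -1.0, -0.8]
opening: 0.0327
```

Run:
```python
from h import *
goto(.48,-.144,.28,np.radians(112)); print(observe()['time'],observe()['tool_pos'])
```

```text
slide total [  -0.8  -47.4 -142.6] mm spin -0.0090 yaw_y -1.1958 q6 0.436
2.9 [ 0.36470859 -0.24028958  0.27894533]
```

Call:
send_rows --motion '[{"hand":-1,"slide":[0,-13,-40],"spin":-0.009},{"hand":-1,"slide":[0,-14,-42],"spin":0},{"hand":-1,"slide":[0,-14,-42],"spin":0},{"hand":-1,"slide":[0,-6,-15],"spin":0},{"hand":-1,"slide":[0,0,0],"spin":0},{"hand":-1,"slide":[0,0,0],"spin":0}]'

```text
time: 3.5
tool_pos: [0.4824, -0.1347, 0.2799]
tool_rot: [2.422, 1.565, -0.327]
contact_force: [-0.0, 0.1, -0.3]
opening: 0.0003
```

Run:
```python
from h import *
p=shot('wrist','w2.png'); s=observe(); print(s['time'],s['tool_pos'],s['opening'],s['qpos'])
c,u,v=cloud(p); px=p['pixels'][v,u].astype(int)
top=(abs(c[:,2]-.024)<.006)&(np.linalg.norm(c[:,:2]-[.475,-.15],axis=1)<.1)
t=c[top]; r=cv2.minAreaRect((t[:,:2]*1000).astype(np.float32)); print(r,np.median(t[:,2]))
red=(px[:,2]>110)&(px[:,1]<60)&(px[:,0]<60)
print('red',red.sum(), np.median(c[red],0).round(4),c[red].min(0).round(3),c[red].max(0).round(3))
rim=(c[:,2]>.066)&(c[:,2]<.078)&(np.linalg.norm(c[:,:2]-[.478,-.144],axis=1)<.04)
if rim.sum()>5: print('rim',rim.sum(),cv2.minEnclosingCircle((c[rim][:,:2]*1000).astype(np.float32)),np.median(c[rim],0))
```

```text
3.55 [ 0.48218067 -0.13487598  0.27996916] 0.0007245340256520569 [-4.26471697e-01  2.39841645e-01  1.43712845e+00  7.63360280e-04
  1.45886886e+00  7.51842759e-01]
((478.1051330566406, -143.962890625), (104.40569305419922, 103.02566528320312), 22.19654655456543) 0.02453778892153688
red 256 [ 0.4782 -0.0936  0.172 ] [ 0.465 -0.109  0.145] [ 0.486 -0.082  0.175]
rim 377 ((469.80780029296875, -140.8022003173828), 30.960739135742188) [ 0.47769366 -0.14416219  0.07206701]
```

View pics/w2.png

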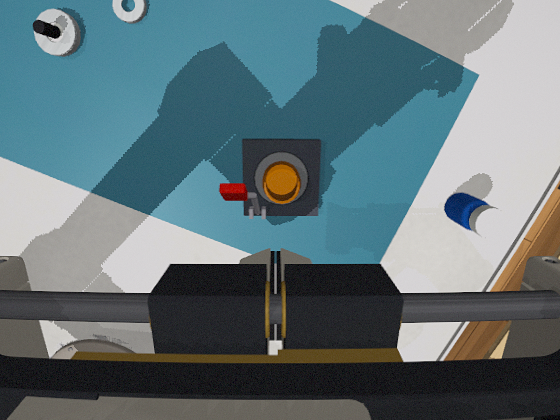

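Run:
```python
from h import *
p=shot('wrist'); c,u,v=cloud(p); px=p['pixels'][v,u].astype(int)
a=np.radians(22.2); Rz=np.array([[np.cos(a),np.sin(a)],[-np.sin(a),np.cos(a)]])
L=np.c_[(c[:,:2]-[.4781,-.144])@Rz.T,c[:,2]]*1000
cv2.imwrite('pics/c4.png',cv2.resize(p['pixels'][130:225,205:330],None,fx=6,fy=6,interpolation=cv2.INTER_CUBIC))
red=(px[:,2]>90)&(px[:,1]<60)&(px[:,0]<60)&(L[:,2]>100)
q=L[red]; print(len(q))
for z0 in range(140,182,6):
    m=(q[:,2]>=z0)&(q[:,2]<z0+6)
    if m.sum(): print(z0,m.sum(),q[m].min(0).round(1),q[m].max(0).round(1))
m=(L[:,2]>27)&(L[:,2]<140)&(abs(L[:,0])<80)&(L[:,1]>18)&(L[:,1]<70)
q=L[m]
for x0 in range(-60,60,8):
    k=(q[:,0]>=x0)&(q[:,0]<x0+8)
    if k.sum(): print(x0,k.sum(),q[k].min(0).round(1),q[k].max(0).round(1))
```

```text
428
140 2 [  1.1  44.  145.6] [  1.1  56.9 146. ]
146 25 [  1.2  35.5 146.3] [  5.3  57.2 151.6]
152 37 [  4.9  35.3 152.4] [  8.1  58.3 157.9]
158 41 [  7.3  35.3 158.1] [ 15.1  58.  163.6]
164 72 [ 10.8  35.5 164.5] [ 23.4  58.4 170. ]
170 251 [ 13.1  35.4 170. ] [ 23.6  58.3 174.9]
-60 1 [-52.   38.6  38.1] [-52.   38.6  38.1]
-52 65 [-52.   19.7  31.3] [-44.1  43.   41.4]
-44 70 [-43.9  19.8  27.3] [-36.1  43.   54. ]
-36 16 [-35.4  27.9  56.2] [-28.4  33.9  71.3]
-28 15 [-27.2  28.3  71. ] [-20.3  34.3  87. ]
-20 21 [-19.8  20.4  54.3] [-12.   34.5 103.7]
-12 35 [-11.5  18.6  53.2] [ -4.   33.8 117.3]
-4 70 [-3.6 18.6 55. ] [  3.9  36.1 135.4]
4 41 [ 4.1 18.6 39.6] [ 11.9  35.9 134.6]
12 10 [12.3 18.2 30.6] [15.7 20.9 55.8]
20 1 [26.3 50.1 27.2] [26.3 50.1 27.2]
36 1 [40.8 28.8 27.2] [40.8 28.8 27.2]
44 2 [46.  26.1 27.1] [47.3 36.6 27.5]
```

View pics/c4.png

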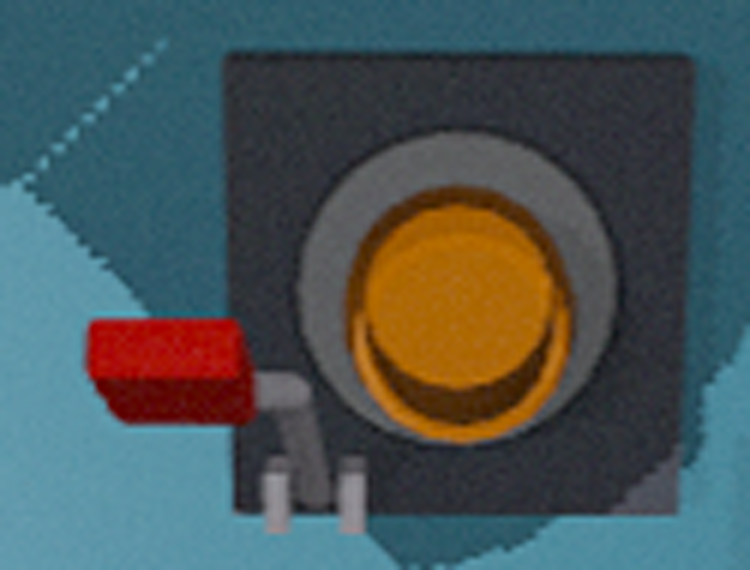

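```bash
cat >> h.py <<'E'
A=np.radians(22.2); HC=np.array([.4781,-.144])
def loc(x,y,z): # holder local mm -> world m
    return HC[0]+(x*np.cos(A)-y*np.sin(A))/1000,HC[1]+(x*np.sin(A)+y*np.cos(A))/1000,z/1000
def tcploc():
    t=toolT()[:3,3]; d=(t[:2]-HC)*1000; return np.array([d[0]*np.cos(A)+d[1]*np.sin(A),-d[0]*np.sin(A)+d[1]*np.cos(A),t[2]*1000]).round(1)
E
python3 - <<'E'
from h import *
print(tcploc()); goto(*loc(-24,47,158),A+np.pi/2); print(toolT().round(3))
E
```

```text
[  6.9   6.6 280.1]
slide total [121.8 -41.   31.2] mm spin 0.0039 yaw_y -1.1794 q6 0.752
[[ 0.006  0.381 -0.924  0.482]
 [-0.002 -0.924 -0.381 -0.135]
 [-1.     0.004 -0.005  0.28 ]
 [ 0.     0.     0.     1.   ]]
```

Call:
send_rows --motion '[{"hand":-1,"slide":[0,-41,31],"spin":0.004},{"hand":-1,"slide":[0,0,0],"spin":0},{"hand":-1,"slide":[40,0,0],"spin":0},{"hand":-1,"slide":[40,0,0],"spin":0},{"hand":-1,"slide":[41,0,0],"spin":0},{"hand":-1,"slide":[0,0,0],"spin":0}]'

```text
time: 4.2
tool_pos: [0.4335, -0.1152, 0.1557]
tool_rot: [2.208, 1.564, -0.557]
contact_force: [0.3, 0.2, -0.0]
opening: 0.0004
```

Run:
```python
from h import *
print(tcploc()); goto(*loc(-24,47,158),A+np.pi/2); shot('side','s3.png')
im=cv2.imread('pics/s3.png'); cv2.imwrite('pics/c5.png',cv2.resize(im[150:300,140:320],None,fx=4,fy=4,interpolation=cv2.INTER_CUBIC))
```

```text
[-30.4  43.5 155.7]
slide total [-2.3 -3.6 -6.4] mm spin -0.0114 yaw_y -1.1947 q6 0.765
```

View pics/c5.png

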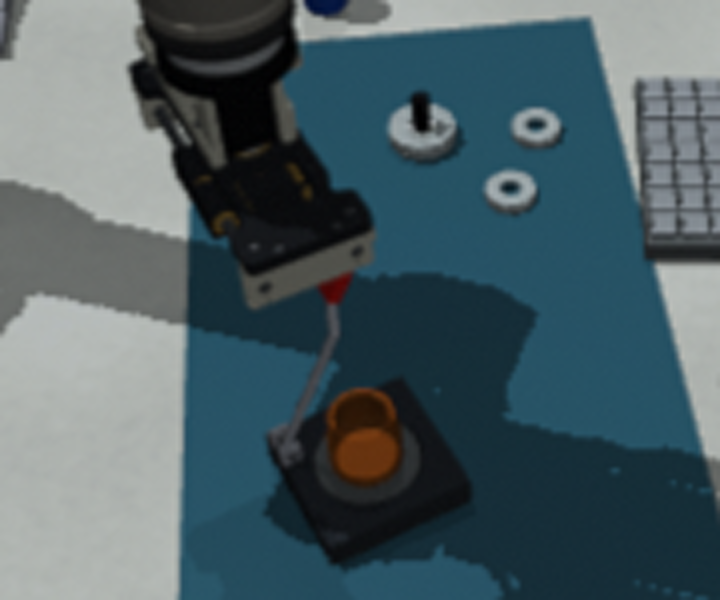

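Call:
send_rows --motion '[{"hand":-1,"slide":[-4,-3.5,-20],"spin":-0.011},{"hand":-1,"slide":[0,0,-10],"spin":0},{"hand":-1,"slide":[3,0,-9],"spin":0},{"hand":-1,"slide":[3,0,-8],"spin":0},{"hand":-1,"slide":[8,0,-12],"spin":0},{"hand":-1,"slide":[8,0,-11],"spin":0}]'

```text
time: 4.85
tool_pos: [0.5064, -0.0903, 0.1496]
tool_rot: [2.297, 1.544, -0.462]
contact_force: [0.9, -0.3, 0.3]
opening: 0.0003
```

Run:
```python
from h import *
print(tcploc()); goto(*loc(40,47,138.6),A+np.pi/2); shot('side','s4.png')
im=cv2.imread('pics/s4.png'); cv2.imwrite('pics/c6.png',cv2.resize(im[150:300,140:320],None,fx=4,fy=4,interpolation=cv2.INTER_CUBIC))
```

```text
[ 46.5  39.1 149.6]
slide total [10.8 -8.1  6.7] mm spin -0.0052 yaw_y -1.1885 q6 0.867
```

View pics/c6.png

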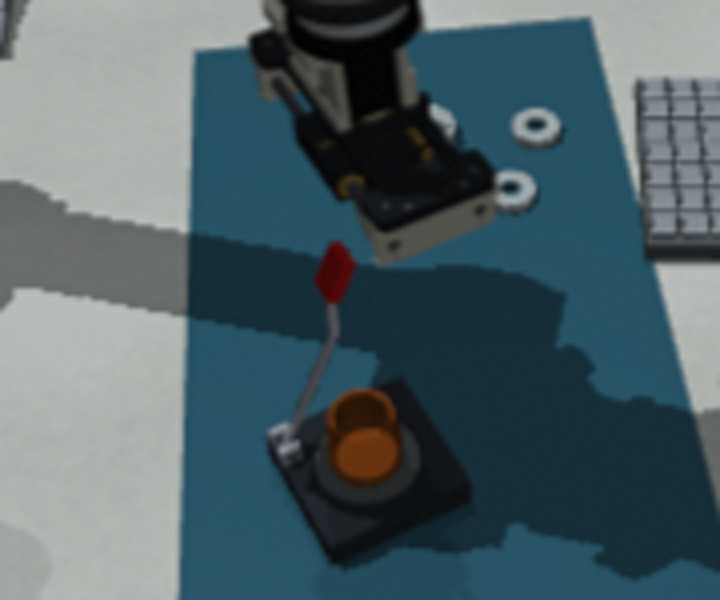

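Run:
```python
from h import *
s=observe(); print(s['tool_pos'],s['time'],s['qpos'].round(3))
shot('wrist','w5.png');shot('scene','v5.png');
im=cv2.imread('pics/v5.png'); cv2.imwrite('pics/c7.png',cv2.resize(im[20:220,220:420],None,fx=3,fy=3,interpolation=cv2.INTER_CUBIC))
```

```text
[ 0.50706306 -0.08957757  0.14821162] 4.9 [-0.322  0.354  1.65  -0.004  1.112  0.868]
```

View pics/c7.png

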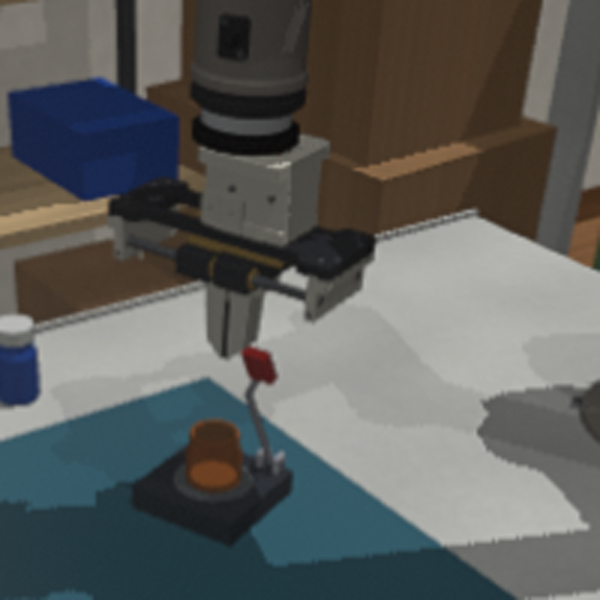

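View pics/w5.png

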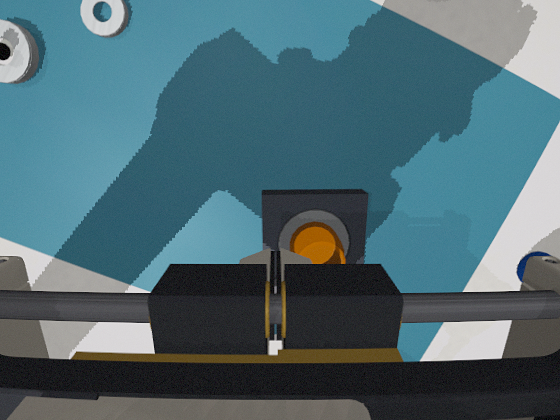

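Run:
```python
from h import *
print(toolT().round(4), tcploc())
for n in ['scene','side']:
    p=shot(n); c,u,v=cloud(p); px=p['pixels'][v,u].astype(int)
    L=np.c_[(c[:,:2]-HC)@np.array([[np.cos(A),np.sin(A)],[-np.sin(A),np.cos(A)]]).T,c[:,2]]*1000
    red=(px[:,2]>110)&(px[:,1]<60)&(px[:,0]<60)&(L[:,2]>50)&(L[:,2]<200)&(abs(L[:,0])<150)
    print(n,red.sum(),L[red].min(0).round(1),L[red].max(0).round(1))
    if n=='scene':
        for y in range(118,142,3): 
            print(y,[ (x,L[(u==x)&(v==y)].round(0).tolist()) for x in (290,294,297,302)])
```

```text
[[ 0.0216  0.3741 -0.9271  0.5053]
 [-0.0112 -0.9272 -0.3744 -0.09  ]
 [-0.9997  0.0185 -0.0158  0.1489]
 [ 0.      0.      0.      1.    ]] [ 45.6  39.8 148.9]
scene 1 [ 17.6  45.3 171.9] [ 17.6  45.3 171.9]
118 [(290, [[54.0, 27.0, 226.0]]), (294, [[55.0, 39.0, 230.0]]), (297, [[56.0, 47.0, 233.0]]), (302, [[56.0, 60.0, 236.0]])]
121 [(290, [[53.0, 27.0, 219.0]]), (294, [[55.0, 39.0, 223.0]]), (297, [[57.0, 48.0, 226.0]]), (302, [[55.0, 60.0, 229.0]])]
124 [(290, [[57.0, 30.0, 214.0]]), (294, [[56.0, 40.0, 216.0]]), (297, [[56.0, 48.0, 219.0]]), (302, [[55.0, 60.0, 221.0]])]
127 [(290, [[55.0, 29.0, 205.0]]), (294, [[56.0, 40.0, 209.0]]), (297, [[57.0, 49.0, 212.0]]), (302, [[53.0, 60.0, 213.0]])]
130 [(290, [[58.0, 31.0, 200.0]]), (294, [[54.0, 40.0, 201.0]]), (297, [[58.0, 50.0, 205.0]]), (302, [[54.0, 61.0, 207.0]])]
133 [(290, [[56.0, 30.0, 191.0]]), (294, [[54.0, 40.0, 193.0]]), (297, [[55.0, 48.0, 196.0]]), (302, [[54.0, 61.0, 199.0]])]
136 [(290, [[-250.0, -165.0, -1.0]]), (294, [[55.0, 41.0, 186.0]]), (297, [[57.0, 50.0, 190.0]]), (302, [[17.0, 40.0, 170.0]])]
139 [(290, [[-229.0, -151.0, 1.0]]), (294, [[55.0, 41.0, 178.0]]), (297, [[57.0, 50.0, 182.0]]), (302, [[21.0, 42.0, 165.0]])]
side 9 [-15.2 -25.   69. ] [  1.5 -15.6  73.8]
```

Run:
```python
from h import *
p=shot('wrist'); Tt=np.array(p['T_tool_cam']); p['W']=Tt
c,u,v=cloud(p); print(Tt.round(3))
for y in range(240,300,6):
    print(y,[(x,(c[(u==x)&(v==y)]*1000).round(0).tolist()) for x in (255,266,285)])
p=shot('side'); c,u,v=cloud(p); 
m=(np.linalg.norm(c[:,:2]-toolT()[:2,3],axis=1)<.03)&(c[:,2]>.1); print(m.sum(), np.percentile(c[m][:,2],[0,1,5,10]))
p=shot('scene'); c,u,v=cloud(p); 
m=(np.linalg.norm(c[:,:2]-toolT()[:2,3],axis=1)<.03)&(c[:,2]>.1); print(m.sum(), np.percentile(c[m][:,2],[0,1,5,10]))
```

```text
[[ 0.002 -0.289  0.957 -0.189]
 [ 1.    -0.    -0.002 -0.001]
 [ 0.001  0.957  0.289 -0.079]
 [ 0.     0.     0.     1.   ]]
240 [(255, [[147.0, -23.0, 55.0]]), (266, [[124.0, -11.0, 46.0]]), (285, [[126.0, 9.0, 46.0]])]
246 [(255, [[147.0, -23.0, 62.0]]), (266, [[125.0, -11.0, 52.0]]), (285, [[125.0, 9.0, 52.0]])]
252 [(255, [[147.0, -23.0, 69.0]]), (266, [[-34.0, -6.0, -11.0]]), (285, [[-35.0, 4.0, -11.0]])]
258 [(255, [[-43.0, -11.0, -11.0]]), (266, [[-43.0, -5.0, -12.0]]), (285, [[-43.0, 4.0, -12.0]])]
264 [(255, [[-102.0, -7.0, -37.0]]), (266, [[-102.0, -4.0, -37.0]]), (285, [[-102.0, 2.0, -37.0]])]
270 [(255, []), (266, [[-106.0, -4.0, -37.0]]), (285, [[-105.0, 2.0, -36.0]])]
276 [(255, [[-110.0, -6.0, -37.0]]), (266, [[-108.0, -3.0, -36.0]]), (285, [[-109.0, 2.0, -37.0]])]
282 [(255, [[-113.0, -6.0, -37.0]]), (266, [[-108.0, -3.0, -35.0]]), (285, [[-108.0, 2.0, -35.0]])]
288 [(255, [[-115.0, -6.0, -37.0]]), (266, [[-113.0, -3.0, -35.0]]), (285, [[-115.0, 1.0, -37.0]])]
294 [(255, [[-118.0, -6.0, -37.0]]), (266, [[-115.0, -3.0, -35.0]]), (285, [[-117.0, 1.0, -36.0]])]
1203 [0.15471222 0.17107859 0.26370845 0.26973238]
1052 [0.15350176 0.16160322 0.18100649 0.19536826]
```

Call:
send_rows --motion '[{"hand":1,"slide":[0,0,0],"spin":0},{"hand":1,"slide":[0,0,0],"spin":0},{"hand":1,"slide":[0,0,0],"spin":0},{"hand":1,"slide":[0,0,0],"spin":0},{"hand":1,"slide":[0,0,0],"spin":0},{"hand":1,"slide":[0,0,0],"spin":0}]'

```text
time: 5.85
tool_pos: [0.5048, -0.0911, 0.1511]
tool_rot: [2.295, 1.543, -0.466]
contact_force: [0.3, 0.2, -0.3]
opening: 0.0441
```

Run:
```python
from h import *
print(toolT().round(4), tcploc())
p=shot('wrist','w6.png'); p['W']=np.array(p['T_tool_cam'])
c,u,v=cloud(p);c=c*1000; m=(c[:,0]<40)&(c[:,0]>-70)
c=c[m]; print(len(c),c.min(0),c.max(0)); 
for x0 in range(-70,40,10):
    k=(c[:,0]>=x0)&(c[:,0]<x0+10); 
    if k.sum(): print(x0,k.sum(),c[k].min(0).round(),c[k].max(0).round())
p=shot('scene','v6.png');im=p['pixels']; cv2.imwrite('pics/c8.png',cv2.resize(im[20:220,220:420],None,fx=3,fy=3,interpolation=cv2.INTER_CUBIC))
```

```text
[[ 0.025   0.3721 -0.9279  0.5048]
 [-0.0126 -0.928  -0.3724 -0.0911]
 [-0.9996  0.021  -0.0185  0.1511]
 [ 0.      0.      0.      1.    ]] [ 44.7  38.9 151.1]
3197 [-69.9985888  -39.84285103 -12.54059682] [36.5007969  37.39793931 47.42793101]
-70 804 [-70. -36. -12.] [-60.  34.   9.]
-60 863 [-60. -39. -12.] [-50.  36.   2.]
-50 825 [-50. -40. -13.] [-40.  37.   9.]
-40 450 [-40. -35. -12.] [-30.  32.   9.]
-30 7 [-30. -18.  10.] [-20.  21.  21.]
-20 107 [-20. -19.  20.] [-11.   3.  25.]
-10 22 [ -6. -13.  27.] [-0.  2. 31.]
0 11 [  0. -18.  31.] [ 4.  3. 33.]
10 37 [12. -3. 37.] [20.  5. 44.]
20 65 [20.  1. 39.] [30. 10. 47.]
30 6 [30.  5. 42.] [37. 10. 46.]
```

View pics/c8.png

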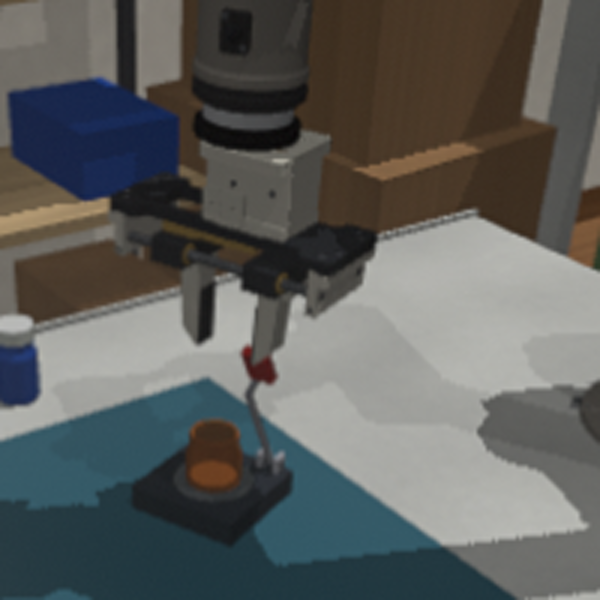

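View pics/w6.png

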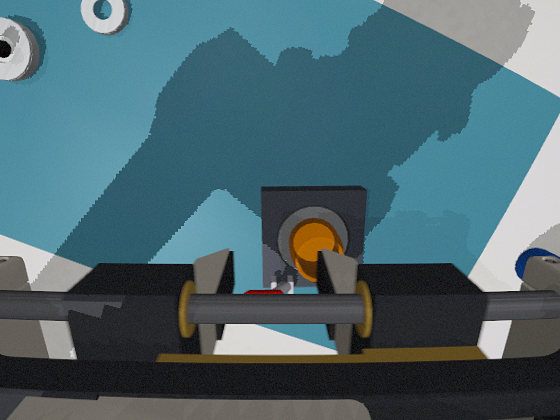

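Run:
```python
from h import *
T=toolT(); Ti=np.linalg.inv(T)
for n in ['scene','side','wrist']:
    p=shot(n); c,u,v=cloud(p); q=(c@Ti[:3,:3].T+Ti[:3,3])*1000
    m=(abs(q[:,1])<47)&(abs(q[:,2])<16)&(q[:,0]>-75)&(q[:,0]<20)
    q=q[m]; print(n,m.sum())
    for s in (-1,1):
        k=q[q[:,1]*s>18]; 
        if len(k): print(s,len(k),np.percentile(k[:,0],[80,90,95,98,100]).round(1),np.percentile(k[:,2],[1,99]).round(1),np.percentile(k[:,1],[1,99]).round(1))
```

```text
scene 334
-1 158 [-46.2 -41.8 -38.7 -34.9 -29. ] [-13.7  10.1] [-46.7 -27.6]
1 176 [-43.  -38.3 -35.4 -33.6 -31.8] [-13.    9.7] [22.5 40.9]
side 28
-1 8 [-67.4 -66.1 -65.7 -65.5 -65.4] [-9.6  8.6] [-30.  -26.9]
1 20 [-43.3 -41.3 -36.2 -31.8 -28.8] [-9.1 10.8] [30.7 46.1]
wrist 3799
-1 1877 [-42.7 -37.9 -34.8 -32.4 -29.8] [-12.2   8. ] [-46.5 -30.8]
1 1922 [-42.9 -38.  -34.7 -32.6 -30. ] [-12.1   7.8] [28.4 45.2]
```

Call:
send_rows --motion '[{"hand":-1,"slide":[-30,0,0],"spin":0},{"hand":-1,"slide":[0,-8,35],"spin":0},{"hand":-1,"slide":[0,0,35],"spin":0},{"hand":-1,"slide":[0,0,0],"spin":0},{"hand":-1,"slide":[0,0,0],"spin":0}]'

```text
time: 6.6
tool_pos: [0.4351, -0.1098, 0.1806]
tool_rot: [2.292, 1.542, -0.468]
contact_force: [-0.6, 0.3, 0.8]
opening: 0.0329
```

```bash
cat >> h.py <<'E'
OFF=31.
def gotip(x,y,z,yt=None):
    "true finger end target"
    goto(x,y,z-OFF/1000,yt)
E
python3 - <<'E'
from h import *
print(toolT().round(4), tcploc(),observe()['time'],observe()['opening']); gotip(*loc(-24,47,158),A+np.pi/2)
E
```

```text
[[ 0.0259  0.3728 -0.9275  0.4351]
 [-0.0131 -0.9276 -0.3732 -0.1098]
 [-0.9996  0.0218 -0.0192  0.1806]
 [ 0.      0.      0.      1.    ]] [-26.9  47.9 180.6] 6.6 0.03292319833291996
slide total [53.6 -0.3 -1.9] mm spin -0.0053 yaw_y -1.1886 q6 0.772
```

Call:
send_rows --motion '[{"hand":-1,"slide":[27,0,0],"spin":-0.005},{"hand":-1,"slide":[27,0,0],"spin":0},{"hand":-1,"slide":[0,0,0],"spin":0}]'

```text
time: 6.9
tool_pos: [0.4397, -0.1108, 0.1264]
tool_rot: [2.309, 1.537, -0.445]
contact_force: [-0.2, -0.5, 0.4]
opening: 0.009
```

Run:
```python
from h import *
print(toolT().round(4), tcploc(),observe()['time'],observe()['opening'],observe()['contact_force']); gotip(*loc(0,47,161),A+np.pi/2)
```

```text
[[ 0.0307  0.3777 -0.9254  0.4397]
 [-0.0146 -0.9256 -0.3783 -0.1108]
 [-0.9994  0.0251 -0.0229  0.1264]
 [ 0.      0.      0.      1.    ]] [-23.   45.2 126.4] 6.9 0.008984568574748676 [-0.157424   -0.5257357   0.36380478]
slide total [ -3.1  -1.7 -23.1] mm spin -0.0000 yaw_y -1.1833 q6 0.768
```

Call:
send_rows --motion '[{"hand":-1,"slide":[-3,-2,-14],"spin":0},{"hand":-1,"slide":[0,0,-10],"spin":0},{"hand":-1,"slide":[3,0,-9],"spin":0},{"hand":-1,"slide":[3,0,-8],"spin":0},{"hand":-1,"slide":[4,0,-6],"spin":0},{"hand":-1,"slide":[4,0,-6],"spin":0}]'

```text
time: 7.5
tool_pos: [0.4963, -0.0871, 0.12]
tool_rot: [2.329, 1.531, -0.424]
contact_force: [0.1, -0.1, 0.5]
opening: 0.0001
```

Run:
```python
from h import *
print(toolT().round(4)[:,0], tcploc(),observe()['time'],observe()['contact_force']); gotip(*loc(40,47,138.6),A+np.pi/2)
p=shot('scene','v7.png');im=p['pixels']; cv2.imwrite('pics/c9.png',cv2.resize(im[20:220,220:420],None,fx=3,fy=3,interpolation=cv2.INTER_CUBIC))
```

```text
[ 0.0366 -0.0165 -0.9992  0.    ] [ 38.4  45.8 120. ] 7.5 [ 0.09009457 -0.08457546  0.54962491]
slide total [12.4 -1.6 -1.3] mm spin 0.0013 yaw_y -1.1820 q6 0.861
```

View pics/c9.png

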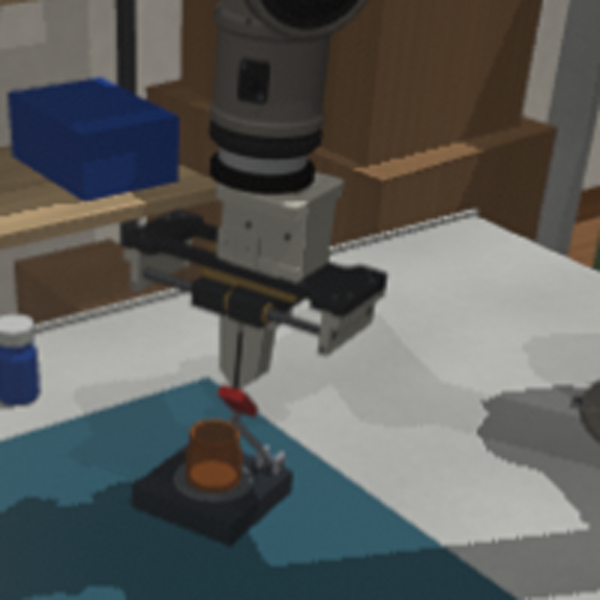

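Call:
send_rows --motion '[{"hand":-1,"slide":[12,-1,-1],"spin":0},{"hand":-1,"slide":[10,0,-9],"spin":0},{"hand":-1,"slide":[11,0,-9],"spin":0},{"hand":-1,"slide":[12,0,-7],"spin":0},{"hand":-1,"slide":[12,0,-7],"spin":0}]'

```text
time: 8.05
tool_pos: [0.5326, -0.0738, 0.0612]
tool_rot: [2.346, 1.528, -0.407]
contact_force: [0.0, -0.5, -0.1]
opening: 0.0006
```

Run:
```python
from h import *
print(toolT().round(4)[:,0], tcploc(),observe()['time'],observe()['contact_force']); gotip(*loc(75,47,95),A+np.pi/2);gotip(*loc(85,47,69),A+np.pi/2)
p=shot('scene','v8.png');im=p['pixels']; cv2.imwrite('pics/c10.png',cv2.resize(im[50:220,220:420],None,fx=3,fy=3,interpolation=cv2.INTER_CUBIC))
```

```text
[ 0.0392 -0.0169 -0.9991  0.    ] [76.9 44.4 61.2] 8.05 [ 0.01894987 -0.54357975 -0.05470994]
slide total [-3.  -2.5  1.9] mm spin 0.0006 yaw_y -1.1827 q6 0.910
slide total [23.3 -3.3 -7.4] mm spin 0.0006 yaw_y -1.1827 q6 0.910
```

View pics/c10.png

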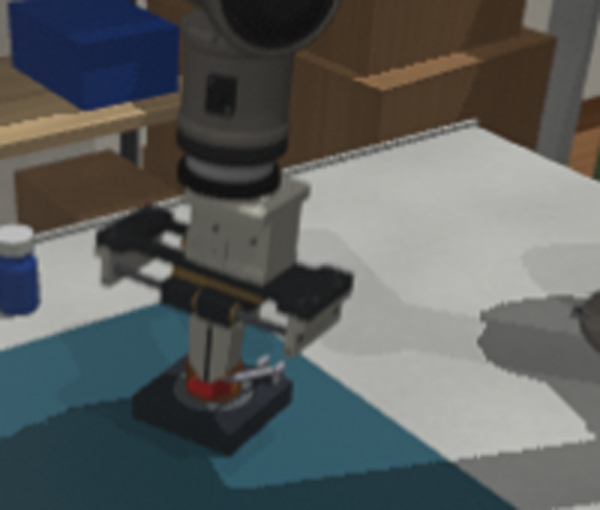

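Call:
send_rows --motion '[{"hand":-1,"slide":[12,-1,-4],"spin":0},{"hand":-1,"slide":[12,-1,-4],"spin":0},{"hand":-1,"slide":[12,0,-3],"spin":0},{"hand":-1,"slide":[10,0,-1],"spin":0},{"hand":-1,"slide":[4,0,0],"spin":0},{"hand":-1,"slide":[0,0,0],"spin":0}]'

```text
time: 8.7
tool_pos: [0.546, -0.0672, 0.0119]
tool_rot: [2.327, 1.528, -0.425]
contact_force: [-2.2, 0.2, 2.9]
opening: 0.0006
```

Run:
```python
from h import *
print(toolT().round(4)[:,0], tcploc(),observe()['time'],observe()['contact_force']); gotip(*loc(90,47,40),A+np.pi/2)
```

```text
[ 0.0386 -0.0175 -0.9991  0.    ] [91.9 45.4 11.9] 8.7 [-2.19759122  0.20093822  2.88588181]
slide total [ 2.8 -1.7  2. ] mm spin 0.0020 yaw_y -1.1813 q6 0.930
```

Call:
send_rows --motion '[{"hand":-1,"slide":[3,0,0],"spin":0},{"hand":-1,"slide":[3,0,0],"spin":0}]'

```text
time: 8.9
tool_pos: [0.5467, -0.0675, 0.0107]
tool_rot: [2.33, 1.525, -0.421]
contact_force: [-13.4, 2.6, 37.1]
opening: 0.0006
```

Run:
```python
from h import *
print(toolT().round(4)[:,0], tcploc(),observe()['time'],observe()['contact_force'])
```

```text
[ 0.0417 -0.0187 -0.999   0.    ] [92.4 45.  10.7] 8.9 [-13.37690912   2.63464215  37.07141712]
```

Call:
send_rows --motion '[{"hand":-1,"slide":[-50,0,0],"spin":0},{"hand":-1,"slide":[-50,0,0],"spin":0},{"hand":0,"slide":[-30,-36,-15],"spin":0},{"hand":0,"slide":[-25,-40,-16],"spin":0},{"hand":0,"slide":[-25,-40,-16],"spin":0},{"hand":0,"slide":[0,-45,-18],"spin":0},{"hand":0,"slide":[0,-45,-18],"spin":0},{"hand":0,"slide":[0,-37,-16],"spin":0}]'

```text
time: 9.7
tool_pos: [0.5415, 0.2014, 0.1892]
tool_rot: [2.418, 1.521, -0.345]
contact_force: [1.5, 0.4, -0.8]
opening: 0.0428
```

Run:
```python
from h import *
print(toolT().round(4)[:,0],observe()['tool_pos'],observe()['time'],observe()['contact_force'],observe()['opening'])
goto(.545,.195,.2,A+np.pi/2)
p=shot('wrist','w9.png'); q=shot('side','s9.png'); r=shot('scene','v9.png')
for n,p in (('side',q),('scene',r)):
    c,u,v=cloud(p); px=p['pixels'][v,u].astype(int)
    L=np.c_[(c[:,:2]-HC)@np.array([[np.cos(A),np.sin(A)],[-np.sin(A),np.cos(A)]]).T,c[:,2]]*1000
    red=(px[:,2]>100)&(px[:,1]<60)&(px[:,0]<60)&(L[:,2]>10)&(L[:,2]<200)&(abs(L[:,0])<150)
    print(n,red.sum(),L[red].min(0).round(1),L[red].max(0).round(1),np.median(L[red],0))
im=np.hstack([cv2.resize(q['pixels'][200:310,150:300],None,fx=2.6,fy=2.6),cv2.resize(r['pixels'][120:230,230:380],None,fx=2.6,fy=2.6)]); cv2.imwrite('pics/c11.png',im)
```

```text
[ 0.0473 -0.017  -0.9987  0.    ] [0.54149735 0.20136066 0.18919317] 9.7 [ 1.52019321  0.36446792 -0.75932781] 0.04275580934849602
slide total [-10.5   7.6  -1.3] mm spin -0.0100 yaw_y -1.1933 q6 1.441
side 35 [-21.1 -27.6  25.9] [ 8.4 16.7 74.6] [ -5.09177848 -20.40739053  66.05203815]
scene 16 [101.6  39.7  38.6] [111.6  57.8  42.5] [108.05477245  50.33584291  40.29601624]
```

View pics/c11.png

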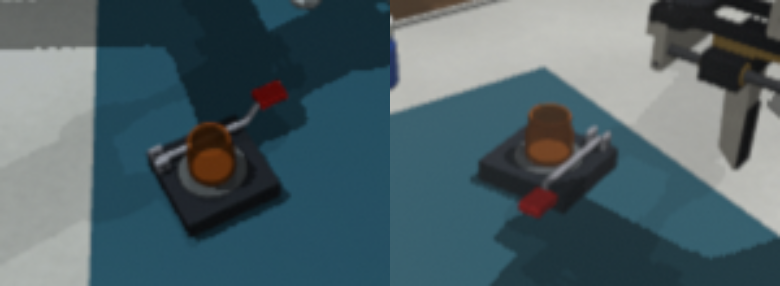

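View pics/w9.png

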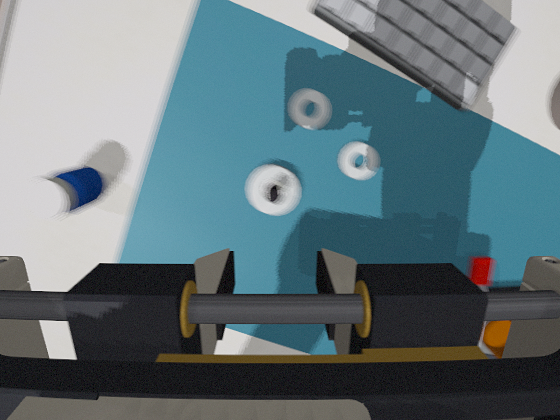

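Run:
```python
from h import *
p=shot('wrist','w10.png'); c,u,v=cloud(p); px=p['pixels'][v,u].astype(int)
cv2.imwrite('pics/c12.png',cv2.resize(p['pixels'][85:225,220:400],None,fx=4,fy=4,interpolation=cv2.INTER_CUBIC))
k=np.linalg.norm(c[:,:2]-[.545,.195],axis=1)<.05
lid=k&(c[:,2]>.0135)&(c[:,2]<.021)&(px.min(1)>120); t=c[lid]
print(len(t),cv2.minEnclosingCircle((t[:,:2]*1000).astype(np.float32)),np.median(t[:,2]))
rr=vision.cut_out(p,'outer_mid')
for r in rr[:4]:
    print(r['uv'],r['conf'],r['mask'].sum()); 
    cm,_,_=cloud(p,r['mask']); print(cv2.minEnclosingCircle((cm[cm[:,2]>.009][:,:2]*1000).astype(np.float32)))
blk=k&(px.max(1)<60)&(c[:,2]>.025); kb=c[blk]; top=kb[kb[:,2]>np.percentile(kb[:,2],60)]
print('knob',len(kb),kb.mean(0),kb.max(0),top.mean(0)); 
top=kb[kb[:,2]>.044]; print(len(top),cv2.minEnclosingCircle((top[:,:2]*1000).astype(np.float32)))
p2=shot('wrist'); 
# outer-lid circle ellipse fit via plane z=.017 backprojection
m=np.zeros(p['pixels'].shape[:2],np.uint8)
rb=rr[0]['mask'].astype(np.uint8); cn=max(cv2.findContours(rb,0,2)[0],key=len)[:,0]
q=np.array([pt(p,x.astype(float),.017)[:2] for x in cn])*1000
print(cv2.fitEllipse(q.astype(np.float32)))
```

```text
1652 ((543.240234375, 195.08033752441406), 27.950952529907227) 0.017355535858007587
[271.4, 183.4] 0.71 1552
((543.3165283203125, 195.06695556640625), 28.01341438293457)
[358.4, 158.5] 0.71 888
((608.5755615234375, 117.86235809326172), 20.59599494934082)
[306.0, 105.9] 0.59 962
((638.6489868164062, 191.0022430419922), 20.513626098632812)
[487.2, 270.6] 0.34 570
((562.6092529296875, 44.67886734008789), 126.33826446533203)
knob 34639 [0.56627619 0.19703003 0.31314339] [0.58900302 0.24497761 0.33113143] [0.56615047 0.19260416 0.32683084]
34600 ((556.3627319335938, 199.764892578125), 48.06846618652344)
((544.0921020507812, 195.684814453125), (53.82162857055664, 55.56477355957031), 124.86974334716797)
```

View pics/c12.png

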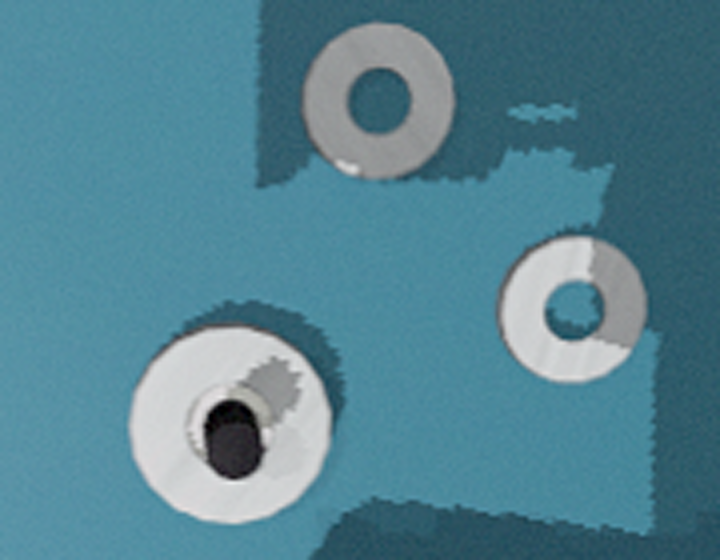

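```bash
cat >> h.py <<'E'
def gog(x,y,z,yt=None):
    "grasp point (true, tool x=-50mm) to world target"
    T=toolT(); g=(T@np.array([-(OFF+19)/1000,0,0,1]))[:3]; d=T[:3,:3].T@(np.array([x,y,z])-g)*1000
    s=observe(); print('grasp at',(g*1000).round(1),'slide',d.round(1),'tilt',T[:2,0].round(3),'spin', None if yt is None else round(-((yt-yaw()+np.pi/2)%np.pi-np.pi/2),4),'t',round(s['time'],2),'op',round(s['opening'],4),'F',s['contact_force'].round(1))
E
python3 - <<'E'
from h import *
p=shot('wrist'); c,u,v=cloud(p); px=p['pixels'][v,u].astype(int)
k=(np.linalg.norm(c[:,:2]-[.545,.195],axis=1)<.02)&(px.max(1)<70)&(c[:,2]>.02)&(c[:,2]<.06)
kb=c[k]*1000; print(len(kb),kb.min(0),kb.max(0))
top=kb[kb[:,2]>46]; print(len(top),cv2.minEnclosingCircle(top[:,:2].astype(np.float32)),np.median(top[:,2]))
gog(.5435,.195,.09,A+np.pi/2)
E
```

```text
219 [536.16905974 188.27722292  20.32516468] [551.24866075 203.05758194  50.48192976]
164 ((543.549560546875, 195.26797485351562), 7.607028484344482) 48.29029149737549
grasp at [539.4 198.5 238.6] slide [148.7  -0.3   2.7] tilt [ 0.045 -0.018] spin -0.0119 t 10.05 op 0.0456 F [-0.  -0.2  0.3]
```

Call:
send_rows --motion '[{"hand":0,"slide":[50,0,1],"spin":-0.012},{"hand":0,"slide":[50,0,1],"spin":0},{"hand":0,"slide":[45,0,1],"spin":0},{"hand":0,"slide":[0,0,0],"spin":0}]'

```text
time: 10.45
tool_pos: [0.5496, 0.1883, 0.0432]
tool_rot: [2.449, 1.515, -0.312]
contact_force: [-0.5, -0.3, 0.2]
opening: 0.0457
```

Run:
```python
from h import *
gog(.5435,.1952,.040,A+np.pi/2)
p=shot('wrist','w11.png')
```

```text
grasp at [547.  189.2  93.1] slide [52.7 -8.8  3.3] tilt [ 0.053 -0.017] spin -0.0083 t 10.45 op 0.0457 F [-0.5 -0.3  0.2]
```

View pics/w11.png

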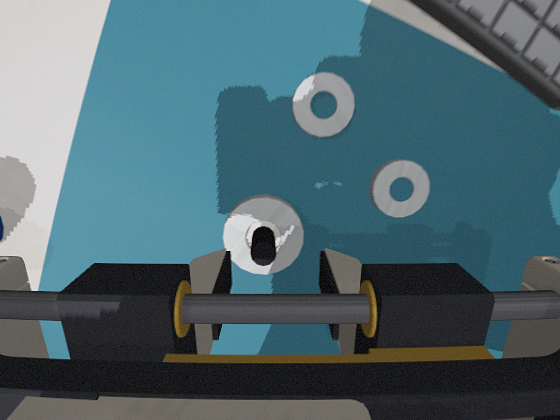

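Call:
send_rows --motion '[{"hand":0,"slide":[15,-9,3],"spin":-0.008},{"hand":0,"slide":[0,0,0],"spin":0}]'

```text
time: 10.7
tool_pos: [0.5501, 0.1949, 0.0357]
tool_rot: [2.533, 1.504, -0.223]
contact_force: [0.0, -1.3, 0.4]
opening: 0.0458
```

Run:
```python
from h import *
gog(.5435,.1952,.040,A+np.pi/2)
```

```text
grasp at [546.9 195.7  85.6] slide [45.3 -2.6  5.8] tilt [ 0.065 -0.015] spin -0.0035 t 10.7 op 0.0458 F [ 0.  -1.3  0.4]
```

Run:
```python
from h import *
for i in range(3):
    s=observe(); print(s['time'],s['qpos'].round(4),s['qvel'].round(4),s['joint_efforts'].round(2),s['tool_rot'].round(4),s['tool_pos'].round(4))
    vision.read_camera('wrist')
```

```text
10.7 [ 0.2267  0.586   1.616  -0.0377  0.8798  1.4357] [-0.0312 -0.0673 -0.0913 -0.0086  0.0357 -0.0093] [ 1.100e-01 -5.051e+01 -2.019e+01 -5.000e-02 -8.700e-01  9.000e-02] [ 2.5332  1.504  -0.2234] [0.5501 0.1949 0.0357]
10.75 [ 0.2262  0.5841  1.6131 -0.038   0.8798  1.4356] [-0.0005 -0.0166 -0.0253 -0.0031 -0.0118 -0.0023] [ 7.200e-01 -4.746e+01 -1.743e+01  4.000e-02 -1.700e-01  3.000e-02] [ 2.5586  1.4996 -0.1982] [0.5523 0.1951 0.0376]
10.8 [ 0.2263  0.5837  1.6127 -0.038   0.8793  1.4355] [ 0.0001 -0.0008  0.0012  0.0019 -0.0091 -0.0002] [ 1.500e-01 -4.930e+01 -1.906e+01 -6.000e-02 -2.600e-01  1.000e-02] [ 2.5661  1.4984 -0.1907] [0.5528 0.1952 0.038 ]
```

Call:
send_rows --motion '[{"hand":0,"slide":[-50,0,0],"spin":0},{"hand":0,"slide":[0,0,0],"spin":0}]'

```text
time: 11.05
tool_pos: [0.551, 0.1957, 0.0892]
tool_rot: [2.586, 1.495, -0.172]
contact_force: [0.9, 0.1, 0.5]
opening: 0.0463
```

```bash
cat >> h.py <<'E'
def settle(n=3):
    for i in range(n):
        s=observe(); print(round(s['time'],2),s['qpos'].round(4),s['tool_pos'].round(4),'xax',toolT()[:2,0].round(4)); vision.read_camera('wrist')
E
python3 - <<'E'
from h import *
settle(4)
E
```

```text
11.05 [ 0.2278  0.5145  1.5706 -0.0353  0.987   1.4331] [0.551  0.1957 0.0892] xax [ 0.0746 -0.0129]
11.1 [ 0.2276  0.5178  1.5748 -0.0354  0.9853  1.4331] [0.5489 0.195  0.0859] xax [ 0.069  -0.0143]
11.15 [ 0.2276  0.5197  1.5772 -0.0355  0.9845  1.4332] [0.5475 0.1947 0.084 ] xax [ 0.0655 -0.0151]
11.2 [ 0.2277  0.5212  1.5786 -0.0354  0.9841  1.4332] [0.5467 0.1945 0.0827] xax [ 0.0632 -0.0157]
```

Call:
send_rows --motion '[{"hand":0,"slide":[-50,0,0],"spin":0},{"hand":0,"slide":[0,0,0],"spin":0},{"hand":0,"slide":[-50,0,0],"spin":0},{"hand":0,"slide":[0,0,0],"spin":0}]'

```text
time: 11.65
tool_pos: [0.5392, 0.1953, 0.1757]
tool_rot: [2.462, 1.512, -0.296]
contact_force: [-0.6, -0.4, 0.7]
opening: 0.0457
```

Run:
```python
from h import *
settle(5)
```

```text
11.65 [ 0.2321  0.4183  1.4685 -0.0318  1.204   1.4301] [0.5392 0.1953 0.1757] xax [ 0.0564 -0.0172]
11.7 [ 0.232   0.4218  1.4742 -0.0319  1.2023  1.43  ] [0.5369 0.1947 0.1717] xax [ 0.0491 -0.019 ]
11.75 [ 0.2319  0.4235  1.4766 -0.032   1.2018  1.4301] [0.5357 0.1943 0.1698] xax [ 0.0456 -0.0199]
11.8 [ 0.2319  0.4245  1.4776 -0.0319  1.2016  1.4301] [0.5353 0.1942 0.169 ] xax [ 0.0439 -0.0202]
11.85 [ 0.2319  0.425   1.478  -0.0319  1.2016  1.4301] [0.5351 0.1942 0.1685] xax [ 0.043  -0.0204]
```

Call:
send_rows --motion '[{"hand":0,"slide":[-50,0,0],"spin":0},{"hand":0,"slide":[0,0,0],"spin":0},{"hand":0,"slide":[-50,0,0],"spin":0},{"hand":0,"slide":[0,0,0],"spin":0},{"hand":0,"slide":[-50,0,0],"spin":0},{"hand":0,"slide":[0,0,0],"spin":0}]'

```text
time: 12.5
tool_pos: [0.5257, 0.196, 0.3031]
tool_rot: [2.04, 1.534, -0.718]
contact_force: [-0.2, 0.2, 0.8]
opening: 0.0461
```

Run:
```python
from h import *
settle(3); gog(.5435,.1952,.040,A+np.pi/2)
```

```text
12.5 [ 0.2391  0.3434  1.2327 -0.03    1.5443  1.427 ] [0.5257 0.196  0.3031] xax [ 0.0277 -0.0242]
12.55 [ 0.239   0.3467  1.2396 -0.0301  1.5423  1.427 ] [0.524  0.1955 0.2986] xax [ 0.0198 -0.0261]
12.6 [ 0.2389  0.348   1.2421 -0.03    1.5416  1.427 ] [0.5234 0.1953 0.2969] xax [ 0.0167 -0.0268]
grasp at [522.3 196.6 346.2] slide [ 3.064e+02 -3.000e-01 -1.790e+01] tilt [ 0.015 -0.027] spin -0.0042 t 12.65 op 0.046 F [-0.2  0.1 -0.2]
```

Call:
send_rows --motion '[{"hand":0,"slide":[50,0,-6],"spin":-0.004}]'

```text
time: 12.75
tool_pos: [0.5325, 0.197, 0.2522]
tool_rot: [2.041, 1.534, -0.713]
contact_force: [1.1, 0.5, -0.1]
opening: 0.0455
```

Run:
```python
from h import *
settle(4)
```

```text
12.75 [ 0.2379  0.3757  1.3207 -0.0304  1.4239  1.4254] [0.5325 0.197  0.2522] xax [ 0.0279 -0.0241]
12.8 [ 0.2375  0.3864  1.3398 -0.0303  1.4157  1.4253] [0.5273 0.1955 0.239 ] xax [ 0.0068 -0.0292]
12.85 [ 0.2375  0.3859  1.336  -0.0304  1.4243  1.4254] [0.5261 0.1952 0.2407] xax [ 0.0027 -0.0303]
12.9 [ 0.2375  0.3837  1.3303 -0.0304  1.4277  1.4254] [0.5274 0.1955 0.2441] xax [ 0.0071 -0.0292]
```

Call:
send_rows --motion '[{"hand":0,"slide":[50,0,-6],"spin":0}]'

```text
time: 13.05
tool_pos: [0.5396, 0.1981, 0.2054]
tool_rot: [2.046, 1.534, -0.708]
contact_force: [0.4, 0.0, -0.3]
opening: 0.0459
```

Run:
```python
from h import *
settle(4)
```

```text
13.05 [ 0.2368  0.4163  1.3866 -0.031   1.3171  1.428 ] [0.5396 0.1981 0.2054] xax [ 0.0281 -0.0241]
13.1 [ 0.2364  0.4277  1.4032 -0.0311  1.3092  1.4281] [0.5343 0.1965 0.1929] xax [ 0.0087 -0.0288]
13.15 [ 0.2364  0.4266  1.4006 -0.0311  1.317   1.428 ] [0.5328 0.1962 0.1944] xax [ 0.0045 -0.0298]
13.2 [ 0.2365  0.4243  1.3966 -0.031   1.3198  1.4278] [0.5338 0.1965 0.1972] xax [ 0.008 -0.029]
```

Call:
send_rows --motion '[{"hand":0,"slide":[50,0,-6],"spin":0}]'

```text
time: 13.35
tool_pos: [0.5469, 0.1993, 0.1581]
tool_rot: [2.08, 1.533, -0.674]
contact_force: [1.1, 0.6, 0.6]
opening: 0.046
```

Run:
```python
from h import *
settle(4);gog(.5435,.1952,.040,A+np.pi/2)
```

```text
13.35 [ 0.2359  0.4655  1.4418 -0.0321  1.211   1.4305] [0.5469 0.1993 0.1581] xax [ 0.0298 -0.0238]
13.4 [ 0.2354  0.4777  1.4565 -0.0322  1.203   1.4307] [0.5414 0.1977 0.146 ] xax [ 0.0114 -0.0282]
13.45 [ 0.2354  0.4764  1.455  -0.0321  1.2108  1.4305] [0.5396 0.1973 0.1472] xax [ 0.0066 -0.0294]
13.5 [ 0.2355  0.4741  1.4519 -0.0322  1.2132  1.4304] [0.5405 0.1975 0.1496] xax [ 0.0095 -0.0287]
grasp at [541.  199.2 201.3] slide [161.4  -0.3  -0.5] tilt [ 0.013 -0.028] spin -0.0003 t 13.55 op 0.0459 F [ 1.1 -0.1 -0.2]
```

Call:
send_rows --motion '[{"hand":0,"slide":[50,0,0],"spin":0}]'

```text
time: 13.65
tool_pos: [0.5488, 0.1982, 0.1101]
tool_rot: [2.103, 1.532, -0.651]
contact_force: [1.0, 0.7, 0.1]
opening: 0.046
```

Run:
```python
from h import *
settle(4)
```

```text
13.65 [ 0.2334  0.5137  1.5032 -0.0338  1.1003  1.4318] [0.5488 0.1982 0.1101] xax [ 0.0309 -0.0236]
13.7 [ 0.2328  0.5253  1.5183 -0.0339  1.0929  1.4319] [0.5418 0.1962 0.0986] xax [ 0.0121 -0.0281]
13.75 [ 0.2329  0.5241  1.5166 -0.0338  1.1005  1.4318] [0.5403 0.1959 0.0998] xax [ 0.0075 -0.0292]
13.8 [ 0.233   0.5221  1.5132 -0.0338  1.1028  1.4318] [0.5416 0.1963 0.102 ] xax [ 0.0106 -0.0284]
```

Call:
send_rows --motion '[{"hand":0,"slide":[50,0,0],"spin":0}]'

```text
time: 13.95
tool_pos: [0.5506, 0.1972, 0.0622]
tool_rot: [2.124, 1.531, -0.63]
contact_force: [1.6, -0.0, -0.1]
opening: 0.0461
```

Run:
```python
from h import *
settle(5);gog(.5435,.1952,.040,A+np.pi/2)
```

```text
13.95 [ 0.2309  0.5706  1.5526 -0.0358  0.9929  1.4336] [0.5506 0.1972 0.0622] xax [ 0.032  -0.0233]
14.0 [ 0.2302  0.5833  1.5659 -0.0361  0.9858  1.4338] [0.5435 0.1951 0.0509] xax [ 0.0136 -0.0277]
14.05 [ 0.2303  0.5818  1.5649 -0.036   0.9933  1.4336] [0.5418 0.1947 0.0521] xax [ 0.0088 -0.0289]
14.1 [ 0.2305  0.5794  1.562  -0.0359  0.9954  1.4336] [0.543  0.1951 0.0543] xax [ 0.0117 -0.0282]
14.15 [ 0.2306  0.5779  1.5602 -0.0358  0.9953  1.4336] [0.5444 0.1955 0.0557] xax [ 0.0152 -0.0273]
grasp at [544.3 197.  106.4] slide [66.4 -0.7  1.8] tilt [ 0.017 -0.027] spin -0.0004 t 14.2 op 0.0459 F [ 0.6 -0.1 -0.5]
```

Call:
send_rows --motion '[{"hand":0,"slide":[45,-1,1],"spin":0}]'

```text
time: 14.3
tool_pos: [0.5513, 0.1968, 0.019]
tool_rot: [2.152, 1.53, -0.603]
contact_force: [2.0, 0.5, -0.4]
opening: 0.0463
```

Run:
```python
from h import *
settle(4);gog(.5435,.1952,.041,A+np.pi/2)
```

```text
14.3 [ 0.23    0.6273  1.59   -0.0385  0.8973  1.4372] [0.5513 0.1968 0.019 ] xax [ 0.0335 -0.0231]
14.35 [ 0.2296  0.6391  1.6009 -0.0387  0.891   1.4375] [0.5446 0.195  0.0092] xax [ 0.0175 -0.0268]
14.4 [ 0.2297  0.6377  1.6003 -0.0385  0.8977  1.4372] [0.5429 0.1946 0.0102] xax [ 0.0129 -0.0279]
14.45 [ 0.2297  0.6356  1.5982 -0.0384  0.8996  1.4371] [0.544  0.1949 0.0119] xax [ 0.0152 -0.0273]
grasp at [544.3 196.6  63.1] slide [22.1  0.3  1.4] tilt [ 0.018 -0.027] spin -0.0003 t 14.5 op 0.046 F [ 0.5 -1.   0.8]
```

Call:
send_rows --motion '[{"hand":0,"slide":[12,0,1],"spin":0}]'

```text
time: 14.6
tool_pos: [0.5472, 0.1953, 0.0045]
tool_rot: [1.954, 1.536, -0.801]
contact_force: [-0.2, -0.0, 0.5]
opening: 0.0459
```

Run:
```python
from h import *
settle(4);gog(.5435,.1952,.041,A+np.pi/2)
```

```text
14.6 [ 0.229   0.646   1.6039 -0.0392  0.874   1.4375] [0.5472 0.1953 0.0045] xax [ 0.0244 -0.0252]
14.65 [ 0.2288  0.6492  1.6071 -0.0393  0.8718  1.4375] [0.5453 0.1947 0.0018] xax [ 0.0204 -0.0262]
14.7 [ 0.2289  0.6493  1.6074 -0.0393  0.8731  1.4375] [0.5446 0.1946 0.0016] xax [ 0.0186 -0.0266]
14.75 [ 0.2288  0.6492  1.6073 -0.0392  0.8735  1.4375] [0.5446 0.1946 0.0018] xax [ 0.0186 -0.0265]
grasp at [543.8 195.9  51.8] slide [10.8  0.2  0.6] tilt [ 0.019 -0.027] spin -0.0004 t 14.8 op 0.046 F [-0.3 -0.   1.2]
```

Call:
send_rows --motion '[{"hand":0,"slide":[8,0,0],"spin":0}]'

```text
time: 14.9
tool_pos: [0.5461, 0.1947, -0.0049]
tool_rot: [1.883, 1.537, -0.871]
contact_force: [-0.7, -0.1, -0.9]
opening: 0.0457
```

Run:
```python
from h import *
settle(4);gog(.5435,.1952,.041,A+np.pi/2)
p=shot('wrist','w13.png');p=shot('scene','v13.png'); cv2.imwrite('pics/c13.png',cv2.resize(p['pixels'][160:310,270:450],None,fx=4,fy=4))
```

```text
14.9 [ 0.2285  0.6593  1.6108 -0.0398  0.8566  1.4379] [ 0.5461  0.1947 -0.0049] xax [ 0.0217 -0.0258]
14.95 [ 0.2284  0.6617  1.6126 -0.0399  0.8552  1.438 ] [ 0.5449  0.1943 -0.0068] xax [ 0.0189 -0.0265]
15.0 [ 0.2284  0.6617  1.6127 -0.0398  0.8564  1.438 ] [ 0.5445  0.1943 -0.0068] xax [ 0.0177 -0.0268]
15.05 [ 0.2284  0.6615  1.6124 -0.0398  0.8568  1.4379] [ 0.5445  0.1943 -0.0066] xax [ 0.0178 -0.0267]
grasp at [543.8 195.7  43.6] slide [2.6 0.2 0.5] tilt [ 0.018 -0.027] spin -0.0004 t 15.1 op 0.0458 F [-0.3 -0.4  0.3]
```

View pics/c13.png

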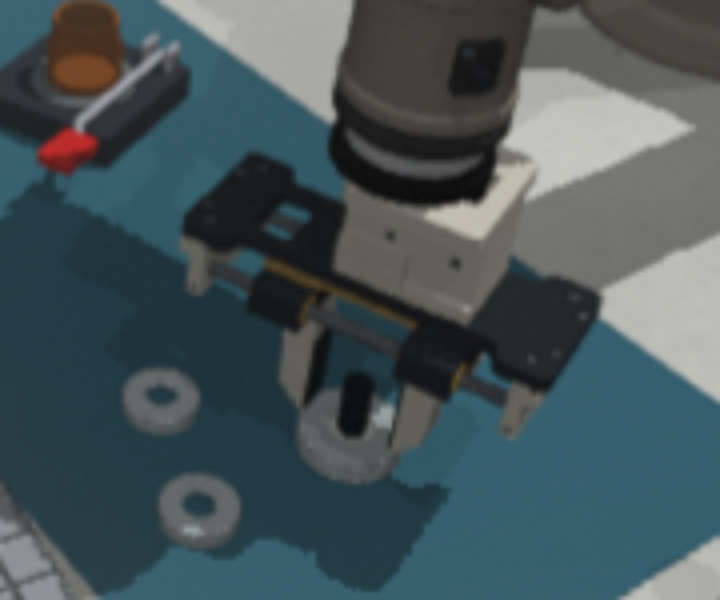

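View pics/w13.png

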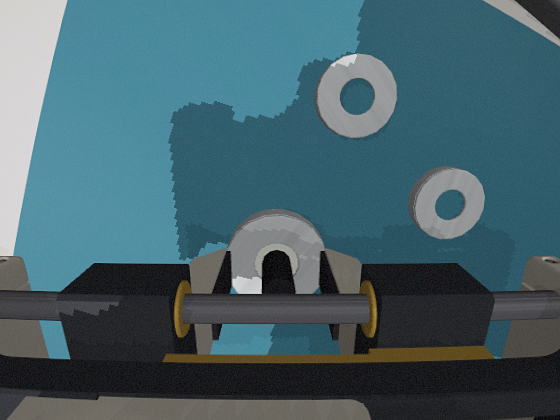

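Call:
send_rows --motion '[{"hand":-1,"slide":[2.5,0,0.5],"spin":0}]' --grip_force 20

```text
time: 15.3
tool_pos: [0.5449, 0.1942, -0.0083]
tool_rot: [1.826, 1.538, -0.928]
contact_force: [0.7, 0.6, 0.3]
opening: 0.0417
```

Run:
```python
from h import *
for i in range(12):
    s=observe(); print(round(s['time'],2),round(s['opening'],4),s['contact_force'].round(1)); vision.read_camera('wrist')
gog(.5435,.1952,.041,A+np.pi/2)
```

```text
15.3 0.0417 [0.7 0.6 0.3]
15.35 0.0379 [-0.3 -1.2 -1.1]
15.4 0.0345 [ 0.1 -1.  -0.1]
15.45 0.0303 [ 0.3  0.4 -0.5]
15.5 0.027 [-0.1  0.1 -0. ]
15.55 0.0225 [-0.3  0.4  0.4]
15.6 0.0185 [ 0.2 -0.6  0.5]
15.65 0.0155 [-0.5 -0.6  0.3]
15.7 0.0151 [ 0.6 -0.8  0.4]
15.75 0.0154 [ 0.4 -0.3  0.4]
15.8 0.0151 [ 1.1 -0.1 -0.6]
15.85 0.0153 [-0.1 -0.1  0.4]
grasp at [543.7 195.4  41.4] slide [0.4 0.2 0.3] tilt [ 0.019 -0.027] spin -0.0004 t 15.9 op 0.0157 F [0.5 0.2 0.3]
```

Call:
send_rows --motion '[{"hand":-1,"slide":[-50,0,0],"spin":0}]'

```text
time: 16.0
tool_pos: [0.5386, 0.1941, 0.0352]
tool_rot: [1.331, 1.541, -1.424]
contact_force: [0.7, 1.1, -1.6]
opening: 0.0158
```

Run:
```python
from h import *
settle(4)
```

```text
16.0 [ 0.2304  0.6014  1.5845 -0.0368  0.9585  1.4354] [0.5386 0.1941 0.0352] xax [ 0.0044 -0.0299]
16.05 [ 0.2312  0.5866  1.5726 -0.0365  0.9661  1.4352] [0.5455 0.1962 0.0471] xax [ 0.023  -0.0254]
16.1 [ 0.2311  0.5878  1.5736 -0.0367  0.9591  1.4354] [0.5471 0.1965 0.0462] xax [ 0.0278 -0.0243]
16.15 [ 0.231   0.5901  1.5764 -0.0368  0.9569  1.4354] [0.5458 0.1961 0.0441] xax [ 0.0249 -0.025 ]
```

Call:
send_rows --motion '[{"hand":-1,"slide":[-50,0,0],"spin":0}]'

```text
time: 16.3
tool_pos: [0.538, 0.1955, 0.0847]
tool_rot: [1.383, 1.541, -1.372]
contact_force: [0.9, 0.0, -1.3]
opening: 0.0154
```

Run:
```python
from h import *
settle(4)
```

```text
16.3 [ 0.2332  0.5384  1.5387 -0.0344  1.0658  1.4335] [0.538  0.1955 0.0847] xax [ 0.006  -0.0296]
16.35 [ 0.2339  0.525   1.5251 -0.0342  1.0734  1.4334] [0.5445 0.1975 0.0966] xax [ 0.0247 -0.025 ]
16.4 [ 0.2338  0.5264  1.5265 -0.0343  1.0664  1.4335] [0.546  0.1978 0.0954] xax [ 0.0289 -0.024 ]
16.45 [ 0.2337  0.5287  1.5297 -0.0344  1.0642  1.4335] [0.5447 0.1974 0.0931] xax [ 0.0256 -0.0249]
```

Call:
send_rows --motion '[{"hand":-1,"slide":[-40,0,0],"spin":0}]'

```text
time: 16.6
tool_pos: [0.5378, 0.1967, 0.1249]
tool_rot: [1.443, 1.541, -1.311]
contact_force: [1.2, 0.3, -1.0]
opening: 0.0152
```

Run:
```python
from h import *
settle(4); gog(.4781,-.144,.18,A+np.pi/2)
p=shot('wrist','w14.png');p=shot('scene','v14.png'); cv2.imwrite('pics/c14.png',cv2.resize(p['pixels'][120:310,250:450],None,fx=3,fy=3))
```

```text
16.6 [ 0.2353  0.494   1.4921 -0.033   1.155   1.4322] [0.5378 0.1967 0.1249] xax [ 0.0078 -0.0292]
16.65 [ 0.2359  0.4841  1.48   -0.0328  1.1614  1.4322] [0.5427 0.1983 0.1345] xax [ 0.0229 -0.0255]
16.7 [ 0.2358  0.4851  1.4814 -0.0329  1.1556  1.4323] [0.5439 0.1985 0.1335] xax [ 0.0262 -0.0247]
16.75 [ 0.2357  0.4868  1.4842 -0.033   1.1538  1.4323] [0.5429 0.1982 0.1316] xax [ 0.0235 -0.0254]
grasp at [540.8 199.2 180.1] slide [  7.8 293.9 187.7] tilt [ 0.02  -0.026] spin -0.0003 t 16.8 op 0.0153 F [-0.1  0.2 -1.9]
```

View pics/c14.png

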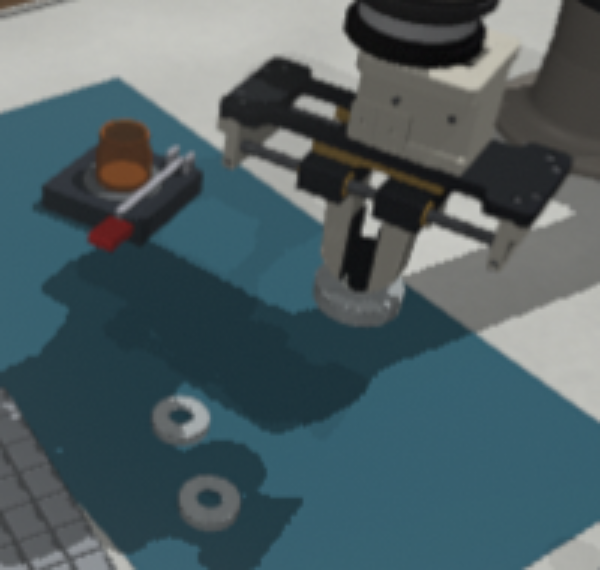

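View pics/w14.png

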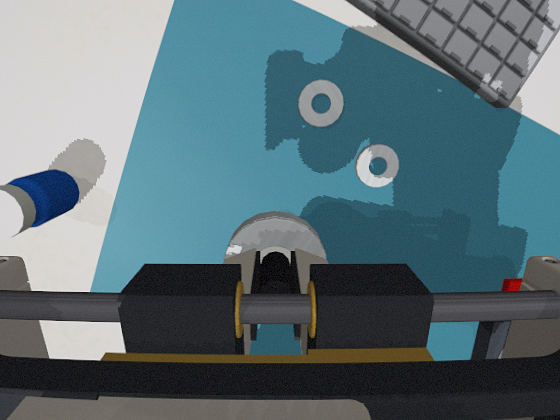

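Call:
send_rows --motion '[{"hand":-1,"slide":[0,25,16],"spin":0},{"hand":-1,"slide":[0,35,22],"spin":0},{"hand":-1,"slide":[0,35,22],"spin":0},{"hand":-1,"slide":[0,25,16],"spin":0}]'

```text
time: 17.3
tool_pos: [0.5117, 0.0571, 0.1247]
tool_rot: [1.395, 1.544, -1.352]
contact_force: [0.1, 0.4, -1.0]
opening: 0.0154
```

Run:
```python
from h import *
settle(5); gog(.4781,-.144,.18,A+np.pi/2)
```

```text
17.3 [-0.0196  0.3929  1.6618 -0.03    1.0807  1.1707] [0.5117 0.0571 0.1247] xax [ 0.0059 -0.0266]
17.35 [-0.025   0.3921  1.6638 -0.0324  1.081   1.1681] [0.5108 0.0537 0.1245] xax [ 0.0043 -0.0287]
17.4 [-0.0217  0.3928  1.6617 -0.0306  1.0814  1.1724] [0.5115 0.0559 0.1248] xax [ 0.0052 -0.0272]
17.45 [-0.019   0.3932  1.66   -0.0295  1.0816  1.1741] [0.5123 0.0576 0.1251] xax [ 0.0065 -0.0262]
17.5 [-0.017   0.3934  1.6589 -0.0291  1.0817  1.1744] [0.5127 0.0587 0.1254] xax [ 0.0074 -0.0258]
grasp at [512.6  60.7 175.6] slide [  0.6 175.8 110.5] tilt [ 0.008 -0.026] spin 0.0068 t 17.55 op 0.0157 F [ 0.4  1.  -1.1]
```

```bash
python3 - <<'E'
from h import *
from scipy.optimize import least_squares
for n in ['scene','side','wrist']:
    p=shot(n,'j_%s.png'%n); c,u,v=cloud(p); c=c*1000
    m=(c[:,2]>69)&(c[:,2]<76)&(np.linalg.norm(c[:,:2]-[478.1,-144],axis=1)<30); q=c[m]
    if len(q)<8: print(n,len(q)); continue
    f=lambda s:np.hypot(q[:,0]-s[0],q[:,1]-s[1])-20.5
    r=least_squares(f,[478,-144],loss='soft_l1'); print(n,len(q),r.x.round(2),np.abs(f(r.x)).mean().round(2),q.min(0).round(1),q.max(0).round(1))
    m=(abs(c[:,2]-24)<4)&(np.linalg.norm(c[:,:2]-[478.1,-144],axis=1)<80)
    print(cv2.minAreaRect(c[m][:,:2].astype(np.float32)))
E
python3 - <<'E'
import cv2
a=cv2.imread('pics/j_scene.png');b=cv2.imread('pics/j_side.png');w=cv2.imread('pics/j_wrist.png')
import numpy as np
cv2.imwrite('pics/c15.png',np.hstack([cv2.resize(a[140:220,240:340],None,fx=3.9,fy=3.9),cv2.resize(b[220:300,180:280],None,fx=3.9,fy=3.9)]))
E
```

```text
scene 54 [ 478.53 -141.89] 1.34 [ 456.3 -162.9   69. ] [ 498.9 -121.5   74.4]
((478.7444763183594, -142.30770874023438), (108.69104766845703, 106.03105163574219), 22.112510681152344)
side 68 [ 478.63 -146.6 ] 1.12 [ 457.8 -168.    69. ] [ 499.9 -124.9   75. ]
((479.3783264160156, -146.17552185058594), (104.56471252441406, 106.2876968383789), 22.38698959350586)
wrist 472 [ 479.02 -143.  ] 1.14 [ 456.3 -166.9   69. ] [ 496.4 -121.6   74. ]
((477.5561218261719, -143.87022399902344), (106.13866424560547, 106.2960433959961), 21.354921340942383)
```

View pics/c15.png

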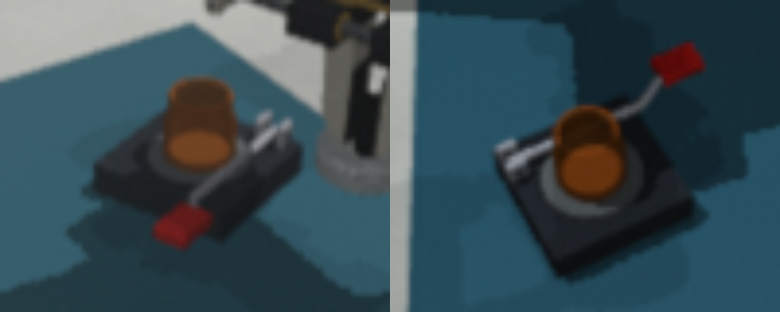

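View pics/j_wrist.png

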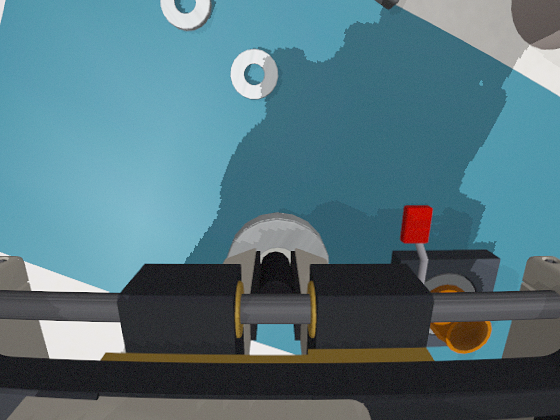

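Call:
send_rows --motion '[{"hand":-1,"slide":[0,30,19],"spin":0.007},{"hand":-1,"slide":[0,36,23],"spin":0},{"hand":-1,"slide":[0,36,23],"spin":0},{"hand":-1,"slide":[0,36,23],"spin":0},{"hand":-1,"slide":[0,26,16],"spin":0}]'

```text
time: 18.2
tool_pos: [0.4819, -0.1286, 0.13]
tool_rot: [1.576, 1.544, -1.16]
contact_force: [0.2, 0.5, -1.0]
opening: 0.0156
```

Run:
```python
from h import *
settle(6); gog(.4782,-.1441,.18,A+np.pi/2)
```

```text
18.2 [-0.4015  0.3515  1.7107 -0.0212  1.06    0.7737] [ 0.4819 -0.1286  0.13  ] xax [ 0.0107 -0.0246]
18.25 [-0.4069  0.3523  1.7091 -0.0235  1.0595  0.771 ] [ 0.4818 -0.1323  0.1301] xax [ 0.011  -0.0271]
18.3 [-0.4034  0.3521  1.7097 -0.0219  1.0598  0.7756] [ 0.4821 -0.1299  0.13  ] xax [ 0.011  -0.0254]
18.35 [-0.4006  0.352   1.7104 -0.0208  1.0601  0.7773] [ 0.4821 -0.1281  0.1298] xax [ 0.0106 -0.0242]
18.4 [-0.3987  0.3518  1.7108 -0.0205  1.0603  0.7777] [ 0.4821 -0.127   0.1298] xax [ 0.0103 -0.0238]
18.45 [-0.3975  0.3517  1.7111 -0.0204  1.0603  0.7777] [ 0.4822 -0.1263  0.1297] xax [ 0.0102 -0.0236]
grasp at [ 481.7 -124.8  179.8] slide [ 0.2 16.4 10.9] tilt [ 0.01  -0.024] spin 0.0188 t 18.5 op 0.0156 F [-0.3  0.8 -1. ]
```

Call:
send_rows --motion '[{"hand":-1,"slide":[25,16,11],"spin":0.019}]'

```text
time: 18.6
tool_pos: [0.4814, -0.1439, 0.1075]
tool_rot: [1.75, 1.54, -1.0]
contact_force: [1.4, -0.3, -1.5]
opening: 0.015
```

Run:
```python
from h import *
settle(5); gog(.4782,-.1441,.125,A+np.pi/2)
```

```text
18.6 [-0.4317  0.3817  1.7363 -0.0195  0.9982  0.7581] [ 0.4814 -0.1439  0.1075] xax [ 0.0164 -0.0256]
18.65 [-0.4368  0.3884  1.7425 -0.0216  0.9934  0.7567] [ 0.4779 -0.1457  0.1023] xax [ 0.0081 -0.0237]
18.7 [-0.4358  0.3873  1.7415 -0.0208  0.998   0.758 ] [ 0.4773 -0.1447  0.1031] xax [ 0.0061 -0.0221]
18.75 [-0.435   0.386   1.7399 -0.0202  0.9997  0.7585] [ 0.478  -0.1443  0.1042] xax [ 0.0075 -0.0222]
18.8 [-0.4346  0.3849  1.7387 -0.02    1.0001  0.7585] [ 0.4786 -0.1444  0.1051] xax [ 0.0092 -0.0228]
grasp at [ 478.6 -143.4  155.6] slide [30.6 -0.3  0.6] tilt [ 0.01  -0.023] spin 0.0012 t 18.85 op 0.0152 F [-0.2  0.3 -0.2]
```

Call:
send_rows --motion '[{"hand":-1,"slide":[20,0,0],"spin":0}]'

```text
time: 18.95
tool_pos: [0.4819, -0.1451, 0.0883]
tool_rot: [1.751, 1.54, -1.001]
contact_force: [-0.4, -0.3, -1.2]
opening: 0.015
```

Run:
```python
from h import *
settle(5); gog(.4782,-.1441,.120,A+np.pi/2)
p=shot('side');q=shot('scene')
cv2.imwrite('pics/c16.png',np.hstack([cv2.resize(q['pixels'][110:210,240:340],None,fx=3.9,fy=3.9),cv2.resize(p['pixels'][200:300,180:280],None,fx=3.9,fy=3.9)]))
```

```text
18.95 [-0.4332  0.408   1.7576 -0.0204  0.95    0.7594] [ 0.4819 -0.1451  0.0883] xax [ 0.0167 -0.026 ]
19.0 [-0.4332  0.4131  1.7631 -0.0204  0.9467  0.7594] [ 0.4793 -0.1438  0.0842] xax [ 0.0101 -0.0229]
19.05 [-0.4333  0.4122  1.7623 -0.0204  0.9503  0.7593] [ 0.4787 -0.1437  0.0848] xax [ 0.0084 -0.0222]
19.1 [-0.4336  0.4113  1.761  -0.0205  0.9514  0.7591] [ 0.4791 -0.1441  0.0857] xax [ 0.0094 -0.0227]
19.15 [-0.4339  0.4106  1.7601 -0.0205  0.9515  0.7591] [ 0.4796 -0.1444  0.0863] xax [ 0.0106 -0.0234]
grasp at [ 479.3 -143.6  136.5] slide [16.5 -0.4  1.3] tilt [ 0.012 -0.024] spin 0.0019 t 19.2 op 0.0154 F [ 1.5  0.4 -1.6]
```

View pics/c16.png

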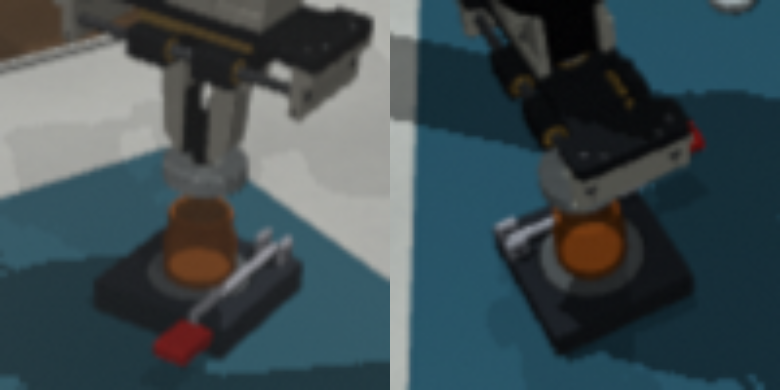

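Call:
send_rows --motion '[{"hand":-1,"slide":[14,0,1],"spin":0}]'

```text
time: 19.4
tool_pos: [0.4809, -0.1464, 0.0746]
tool_rot: [1.744, 1.54, -1.008]
contact_force: [0.4, -0.8, -1.3]
opening: 0.0154
```

Run:
```python
from h import *
settle(5); gog(.4782,-.1441,.113,A+np.pi/2)
```

```text
19.4 [-0.4363  0.4263  1.7744 -0.0211  0.915   0.758 ] [ 0.4809 -0.1464  0.0746] xax [ 0.0165 -0.0261]
19.45 [-0.4367  0.4297  1.7782 -0.0212  0.9127  0.7579] [ 0.479  -0.1457  0.0718] xax [ 0.012  -0.0241]
19.5 [-0.4367  0.4293  1.7777 -0.0212  0.9152  0.758 ] [ 0.4786 -0.1455  0.0722] xax [ 0.0106 -0.0235]
19.55 [-0.4366  0.4288  1.7768 -0.0211  0.916   0.7579] [ 0.4789 -0.1456  0.0727] xax [ 0.0112 -0.0237]
19.6 [-0.4366  0.4284  1.7762 -0.0211  0.916   0.758 ] [ 0.4793 -0.1458  0.073 ] xax [ 0.0121 -0.0241]
grasp at [ 478.9 -144.7  123.2] slide [10.1 -1.1  0.4] tilt [ 0.013 -0.024] spin 0.0014 t 19.65 op 0.0154 F [ 0.2 -0.3 -1.9]
```

Call:
send_rows --motion '[{"hand":-1,"slide":[6,0,0.5],"spin":0}]'

```text
time: 19.75
tool_pos: [0.48, -0.1466, 0.0682]
tool_rot: [1.713, 1.541, -1.039]
contact_force: [-0.3, -0.3, -0.8]
opening: 0.0155
```

Run:
```python
from h import *
settle(5); gog(.4782,-.1441,.1034,A+np.pi/2)
```

```text
19.75 [-0.4375  0.4352  1.7818 -0.0213  0.9004  0.7574] [ 0.48   -0.1466  0.0682] xax [ 0.0149 -0.0254]
19.8 [-0.4377  0.4368  1.7837 -0.0214  0.8992  0.7574] [ 0.4791 -0.1463  0.0669] xax [ 0.0129 -0.0245]
19.85 [-0.4377  0.4368  1.7836 -0.0214  0.9002  0.7574] [ 0.4788 -0.1462  0.0669] xax [ 0.0121 -0.0241]
19.9 [-0.4376  0.4366  1.7834 -0.0214  0.9005  0.7574] [ 0.4789 -0.1462  0.067 ] xax [ 0.0121 -0.0241]
19.95 [-0.4376  0.4365  1.7832 -0.0213  0.9006  0.7574] [ 0.479  -0.1462  0.0672] xax [ 0.0124 -0.0242]
grasp at [ 478.5 -145.   117.2] slide [13.8 -1.3 -0. ] tilt [ 0.013 -0.024] spin 0.0013 t 20.0 op 0.0154 F [ 0.3 -0.2 -0.4]
```

Call:
send_rows --motion '[{"hand":-1,"slide":[5,-1,0],"spin":0}]'

```text
time: 20.1
tool_pos: [0.4794, -0.1457, 0.0627]
tool_rot: [1.694, 1.542, -1.059]
contact_force: [0.3, -0.1, -1.1]
opening: 0.0153
```

Run:
```python
from h import *
settle(3); gog(.4782,-.1441,.1034,A+np.pi/2)
```

```text
20.1 [-0.4364  0.4425  1.789  -0.0216  0.8869  0.7591] [ 0.4794 -0.1457  0.0627] xax [ 0.014 -0.025]
20.15 [-0.4363  0.4438  1.7907 -0.0215  0.886   0.7592] [ 0.4785 -0.1452  0.0615] xax [ 0.0122 -0.0241]
20.2 [-0.4363  0.4437  1.7906 -0.0216  0.887   0.7591] [ 0.4783 -0.1452  0.0616] xax [ 0.0115 -0.0238]
grasp at [ 477.9 -144.   111.8] slide [ 8.4 -0.  -0.2] tilt [ 0.012 -0.024] spin 0.0014 t 20.25 op 0.0153 F [-0.2  0.3 -1.4]
```

Call:
send_rows --motion '[{"hand":-1,"slide":[3,0,0],"spin":0}]'

```text
time: 20.35
tool_pos: [0.4788, -0.1454, 0.059]
tool_rot: [1.656, 1.544, -1.097]
contact_force: [-0.5, 0.1, -1.1]
opening: 0.0152
```

Run:
```python
from h import *
settle(3); gog(.4782,-.1441,.1034,A+np.pi/2)
```

```text
20.35 [-0.4364  0.4478  1.7928 -0.0217  0.8795  0.7591] [ 0.4788 -0.1454  0.059 ] xax [ 0.0124 -0.0242]
20.4 [-0.4364  0.4487  1.7937 -0.0217  0.8789  0.7592] [ 0.4784 -0.1452  0.0583] xax [ 0.0114 -0.0238]
20.45 [-0.4364  0.4486  1.7935 -0.0217  0.8794  0.7591] [ 0.4783 -0.1452  0.0584] xax [ 0.0113 -0.0237]
grasp at [ 477.8 -144.1  108.6] slide [ 5.2  0.  -0.3] tilt [ 0.011 -0.024] spin 0.0014 t 20.5 op 0.0159 F [-0.8 -0.5 -1.8]
```

Call:
send_rows --motion '[{"hand":-1,"slide":[3.5,0,0],"spin":0}]'

```text
time: 20.6
tool_pos: [0.4788, -0.1455, 0.0553]
tool_rot: [1.649, 1.544, -1.103]
contact_force: [-0.7, -0.5, -1.2]
opening: 0.0151
```

Run:
```python
from h import *
settle(3); gog(.4782,-.1441,.1034,A+np.pi/2)
```

```text
20.6 [-0.4365  0.4535  1.7962 -0.0219  0.8707  0.7592] [ 0.4788 -0.1455  0.0553] xax [ 0.0122 -0.0242]
20.65 [-0.4366  0.4545  1.7972 -0.0219  0.87    0.7592] [ 0.4783 -0.1453  0.0546] xax [ 0.0111 -0.0237]
20.7 [-0.4366  0.4543  1.797  -0.0219  0.8705  0.7593] [ 0.4782 -0.1453  0.0547] xax [ 0.0108 -0.0236]
grasp at [ 477.8 -144.1  104.8] slide [ 1.5  0.1 -0.4] tilt [ 0.011 -0.024] spin 0.0014 t 20.75 op 0.0157 F [ 0.1 -0.5 -1.5]
```

Call:
send_rows --motion '[{"hand":-1,"slide":[2,0,0],"spin":0}]'

```text
time: 20.85
tool_pos: [0.4786, -0.1456, 0.0531]
tool_rot: [1.636, 1.544, -1.117]
contact_force: [-1.6, -1.6, 13.4]
opening: 0.0154
```

Run:
```python
from h import *
settle(3); gog(.4782,-.1441,.1034,A+np.pi/2)
```

```text
20.85 [-0.4367  0.4569  1.7982 -0.0221  0.8658  0.7593] [ 0.4786 -0.1456  0.0531] xax [ 0.0117 -0.0241]
20.9 [-0.4367  0.4567  1.7981 -0.0222  0.8659  0.7593] [ 0.4787 -0.1456  0.0532] xax [ 0.0118 -0.0242]
20.95 [-0.4367  0.4565  1.7981 -0.022   0.8663  0.7593] [ 0.4786 -0.1455  0.0533] xax [ 0.0118 -0.024 ]
grasp at [ 478.  -144.3  103.3] slide [-0.1 -0.2 -0.2] tilt [ 0.012 -0.024] spin 0.0014 t 21.0 op 0.0153 F [-0.5  0.3  3. ]
```

Call:
send_rows --motion '[{"hand":0.7,"slide":[0,0,0],"spin":0}]'

```text
time: 21.1
tool_pos: [0.4788, -0.1456, 0.0535]
tool_rot: [1.651, 1.544, -1.102]
contact_force: [-0.5, 0.4, -0.4]
opening: 0.0202
```

Run:
```python
from h import *
for i in range(17):
    s=observe(); vision.read_camera('wrist')
print(s['opening'],s['contact_force'],s['time'])
gog(.4782,-.1441,.1034,A+np.pi/2)
p=shot('side');q=shot('scene'); w=shot('wrist','w17.png')
cv2.imwrite('pics/c17.png',np.hstack([cv2.resize(q['pixels'][110:210,240:340],None,fx=3.9,fy=3.9),cv2.resize(p['pixels'][200:300,180:280],None,fx=3.9,fy=3.9)]))
```

```text
0.07761213493309255 [-0.12240942  0.47654656 -0.36773168] 21.9
grasp at [ 478.  -144.4  103.3] slide [-0.1 -0.2 -0.2] tilt [ 0.012 -0.024] spin 0.0014 t 21.95 op 0.0776 F [-0.3  0.2  0.2]
```

View pics/c17.png

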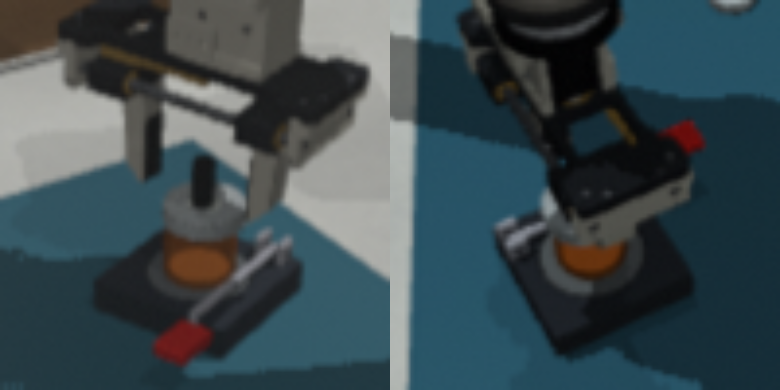

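View pics/w17.png

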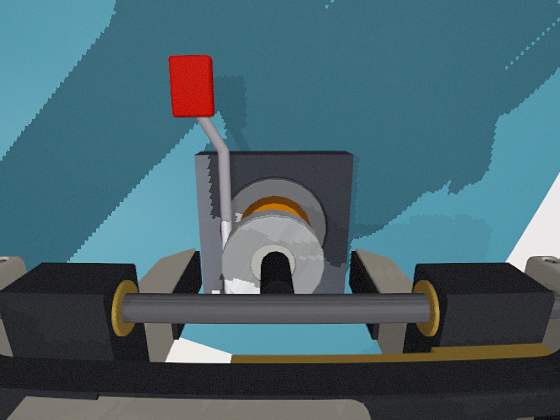

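Run:
```python
from h import *
from scipy.optimize import least_squares
p=shot('wrist'); c,u,v=cloud(p); px=p['pixels'][v,u].astype(int); c=c*1000
d=np.linalg.norm(c[:,:2]-[478,-144],axis=1)
m=(d<32)&(c[:,2]>75)&(c[:,2]<83)&(px.min(1)>90)&(v<300)
q=c[m]; print(m.sum(),np.median(q[:,2])); 
A_=np.c_[q[:,:2]-[478,-144],np.ones(len(q))]; print('plane',np.linalg.lstsq(A_,q[:,2],rcond=None)[0])
# outer edge: max radius per angle
ang=np.arctan2(q[:,1]+144,q[:,0]-478); b=np.digitize(ang,np.linspace(-np.pi,np.pi,73)); dd=np.hypot(q[:,0]-478,q[:,1]+144)
E=[];
for i in range(1,73):
    k=np.where(b==i)[0]
    if len(k)>3 and dd[k].max()>25: E.append(q[k[dd[k].argmax()],:2])
E=np.array(E); f=lambda s:np.hypot(E[:,0]-s[0],E[:,1]-s[1])-28
r=least_squares(f,[478,-144],loss='soft_l1'); print(len(E),r.x,np.abs(f(r.x)).mean())
k=(d<12)&(c[:,2]>100)&(c[:,2]<116)&(px.max(1)<75); print('knob',k.sum(),np.percentile(c[k][:,2],[50,95]),c[k].mean(0))
gog(.4782,-.1441,.074,A+np.pi/2)
```

```text
5583 79.3015073909884
plane [-3.75144247e-03 -2.09572881e-03  7.90829638e+01]
55 [ 476.88489865 -142.70290685] 0.5483389990489684
knob 668 [109.2981012  111.01239113] [ 481.97050714 -142.03010838  107.69575977]
grasp at [ 478.  -144.4  103.3] slide [29.3 -1.  -0.2] tilt [ 0.012 -0.024] spin 0.0014 t 22.15 op 0.0777 F [-0.4 -0.1 -0.7]
```

Call:
send_rows --motion '[{"hand":0.7,"slide":[18,-1.2,0],"spin":0}]'

```text
time: 22.25
tool_pos: [0.4802, -0.1457, 0.0369]
tool_rot: [1.738, 1.54, -1.015]
contact_force: [0.3, -0.1, 0.1]
opening: 0.0778
```

Run:
```python
from h import *
settle(4); gog(.4777,-.1433,.074,A+np.pi/2)
```

```text
22.25 [-0.4356  0.4818  1.8141 -0.023   0.8201  0.7618] [ 0.4802 -0.1457  0.0369] xax [ 0.0162 -0.0261]
22.3 [-0.4357  0.4867  1.8187 -0.023   0.8172  0.762 ] [ 0.4776 -0.1445  0.0333] xax [ 0.0103 -0.0233]
22.35 [-0.4357  0.4858  1.818  -0.023   0.8205  0.7618] [ 0.4771 -0.1443  0.0339] xax [ 0.0087 -0.0226]
22.4 [-0.4356  0.4848  1.8168 -0.023   0.8216  0.7617] [ 0.4776 -0.1445  0.0347] xax [ 0.0097 -0.0231]
grasp at [ 477.6 -143.6   85.3] slide [11.3 -0.5 -0.2] tilt [ 0.011 -0.024] spin 0.0015 t 22.45 op 0.0779 F [-0.8  0.6  0.6]
```

Call:
send_rows --motion '[{"hand":0.7,"slide":[8,0,0],"spin":0}]'

```text
time: 22.55
tool_pos: [0.4794, -0.1455, 0.0284]
tool_rot: [1.681, 1.542, -1.071]
contact_force: [-0.2, 0.1, 0.3]
opening: 0.0779
```

Run:
```python
from h import *
settle(4); gog(.4777,-.1433,.074,A+np.pi/2)
p=shot('wrist','w18.png')
```

```text
22.55 [-0.4359  0.4957  1.821  -0.0234  0.8022  0.762 ] [ 0.4794 -0.1455  0.0284] xax [ 0.0136 -0.0249]
22.6 [-0.436   0.4981  1.823  -0.0234  0.8006  0.762 ] [ 0.4783 -0.145   0.0267] xax [ 0.011  -0.0237]
22.65 [-0.436   0.4978  1.823  -0.0234  0.8019  0.762 ] [ 0.478  -0.1449  0.0268] xax [ 0.0102 -0.0233]
22.7 [-0.436   0.4974  1.8226 -0.0233  0.8023  0.762 ] [ 0.4781 -0.1449  0.0271] xax [ 0.0105 -0.0234]
grasp at [ 477.7 -143.8   77.3] slide [ 3.3 -0.5 -0.2] tilt [ 0.011 -0.024] spin 0.0014 t 22.75 op 0.078 F [ 0.   0.2 -0.4]
```

View pics/w18.png

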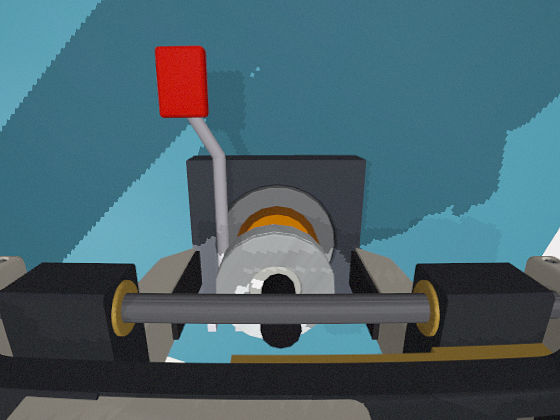

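Call:
send_rows --motion '[{"hand":0.7,"slide":[3,0,0],"spin":0}]'

```text
time: 22.9
tool_pos: [0.4788, -0.1453, 0.0248]
tool_rot: [1.649, 1.544, -1.104]
contact_force: [0.3, -0.2, 0.6]
opening: 0.0777
```

Run:
```python
from h import *
settle(4); gog(.4777,-.1433,.074,A+np.pi/2)
```

```text
22.9 [-0.436   0.5013  1.8241 -0.0236  0.795   0.7621] [ 0.4788 -0.1453  0.0248] xax [ 0.0122 -0.0243]
22.95 [-0.4361  0.5022  1.8248 -0.0236  0.7944  0.7621] [ 0.4785 -0.1451  0.0242] xax [ 0.0113 -0.0238]
23.0 [-0.4361  0.5022  1.8249 -0.0236  0.7949  0.7622] [ 0.4783 -0.1451  0.0242] xax [ 0.0109 -0.0236]
23.05 [-0.4361  0.502   1.8247 -0.0236  0.7951  0.7622] [ 0.4783 -0.1451  0.0243] xax [ 0.0109 -0.0237]
grasp at [ 477.8 -143.9   74.4] slide [ 0.4 -0.6 -0.1] tilt [ 0.011 -0.024] spin 0.0015 t 23.1 op 0.0782 F [-0.3 -0.8 -0.2]
```

Call:
send_rows --motion '[{"hand":-1,"slide":[0,0,0],"spin":0}]' --grip_force 12

```text
time: 23.2
tool_pos: [0.4784, -0.1451, 0.0245]
tool_rot: [1.621, 1.545, -1.132]
contact_force: [-0.3, -0.3, 0.0]
opening: 0.0736
```

Run:
```python
from h import *
for i in range(10):
    s=observe(); print(round(s['time'],2),round(s['opening'],4),s['contact_force'].round(1)); vision.read_camera('wrist')
gog(.4777,-.1433,.074,A+np.pi/2)
p=shot('side');q=shot('scene'); w=shot('wrist','w19.png')
cv2.imwrite('pics/c19.png',np.hstack([cv2.resize(q['pixels'][110:210,240:340],None,fx=3.9,fy=3.9),cv2.resize(p['pixels'][200:300,180:280],None,fx=3.9,fy=3.9)]))
```

```text
23.2 0.0736 [-0.3 -0.3  0. ]
23.25 0.0707 [-0.1 -0.3  0.3]
23.3 0.0664 [-0.1 -0.1 -1.2]
23.35 0.0628 [ 0.3 -0.1 -0.5]
23.4 0.0587 [-0.   0.1 -0.1]
23.45 0.0545 [-0.5 -0.2 -0.2]
23.5 0.0551 [0.4 0.5 0.5]
23.55 0.0548 [ 0.4 -0.3  0. ]
23.6 0.0548 [-0.6  0.3  0.3]
23.65 0.0549 [-1.   0.2  0.1]
grasp at [ 477.8 -143.9   74.4] slide [ 0.4 -0.6 -0.1] tilt [ 0.011 -0.024] spin 0.0014 t 23.7 op 0.0551 F [0.3 0.6 0. ]
```

View pics/c19.png

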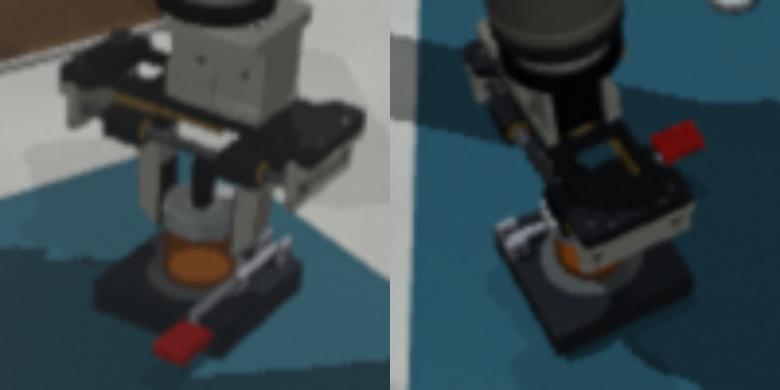

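View pics/w19.png

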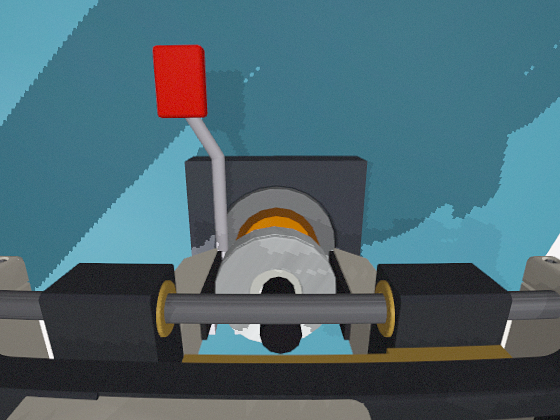

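Run:
```python
from h import *
gog(.4778,-.1439,.0944)
```

```text
grasp at [ 477.8 -143.9   74.4] slide [-20.    0.5   0. ] tilt [ 0.011 -0.024] spin None t 23.85 op 0.0555 F [-0.1  0.6  0.8]
```

Call:
send_rows --motion '[{"hand":-1,"slide":[-4,0,0],"spin":0}]'

```text
time: 23.95
tool_pos: [0.478, -0.1448, 0.0281]
tool_rot: [1.591, 1.545, -1.162]
contact_force: [0.3, -0.6, -0.3]
opening: 0.0549
```

Run:
```python
from h import *
settle(3);gog(.4778,-.1439,.084)
```

```text
23.95 [-0.436   0.4957  1.8217 -0.0233  0.8053  0.762 ] [ 0.478  -0.1448  0.0281] xax [ 0.0101 -0.0232]
24.0 [-0.4359  0.4944  1.8208 -0.0233  0.8061  0.762 ] [ 0.4785 -0.145   0.029 ] xax [ 0.0114 -0.0238]
24.05 [-0.4359  0.4946  1.8209 -0.0233  0.8054  0.762 ] [ 0.4786 -0.1451  0.0289] xax [ 0.0117 -0.024 ]
grasp at [ 477.9 -143.9   78.7] slide [-5.3  0.1  0.1] tilt [ 0.012 -0.024] spin None t 24.1 op 0.0549 F [-0.3 -0.3  0.2]
```

Call:
send_rows --motion '[{"hand":-1,"slide":[-5,0,0],"spin":0}]'

```text
time: 24.2
tool_pos: [0.478, -0.1448, 0.0334]
tool_rot: [1.6, 1.545, -1.152]
contact_force: [0.2, 0.1, -0.9]
opening: 0.0551
```

Run:
```python
from h import *
settle(3);gog(.4778,-.1439,.089)
p=shot('scene','v20.png');w=shot('wrist','w20.png')
cv2.imwrite('pics/c20.png',cv2.resize(p['pixels'][110:210,240:340],None,fx=5,fy=5))
```

```text
24.2 [-0.4358  0.4871  1.8175 -0.0231  0.8178  0.7618] [ 0.478  -0.1448  0.0334] xax [ 0.0104 -0.0234]
24.25 [-0.4357  0.4855  1.8162 -0.023   0.8187  0.7617] [ 0.4787 -0.1451  0.0346] xax [ 0.0122 -0.0243]
24.3 [-0.4357  0.4857  1.8164 -0.023   0.8178  0.7618] [ 0.4789 -0.1451  0.0344] xax [ 0.0127 -0.0244]
grasp at [ 478.2 -143.9   84.1] slide [-4.9  0.   0.3] tilt [ 0.012 -0.024] spin None t 24.35 op 0.055 F [-0.   0.1  0.3]
```

View pics/c20.png

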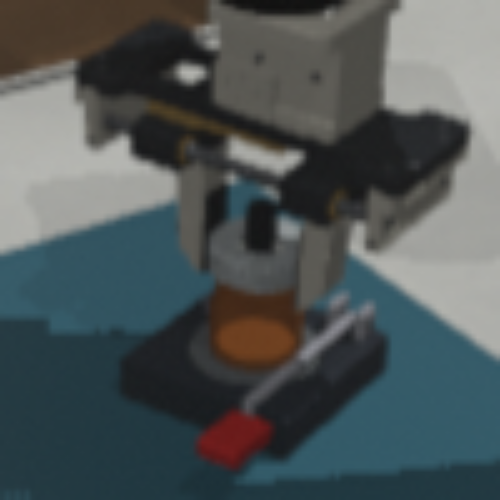

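Call:
send_rows --motion '[{"hand":-1,"slide":[-5,0,0.3],"spin":0}]'

```text
time: 24.55
tool_pos: [0.4777, -0.1447, 0.0384]
tool_rot: [1.602, 1.545, -1.151]
contact_force: [-0.9, -0.2, -0.4]
opening: 0.0555
```

Run:
```python
from h import *
settle(4);gog(.4779,-.1439,.095)
```

```text
24.55 [-0.436   0.4786  1.814  -0.0228  0.8297  0.7611] [ 0.4777 -0.1447  0.0384] xax [ 0.0105 -0.0234]
24.6 [-0.436   0.477   1.8128 -0.0228  0.8307  0.761 ] [ 0.4783 -0.145   0.0395] xax [ 0.012  -0.0242]
24.65 [-0.436   0.4773  1.8129 -0.0228  0.8298  0.761 ] [ 0.4785 -0.1451  0.0394] xax [ 0.0126 -0.0244]
24.7 [-0.436   0.4775  1.8131 -0.0228  0.8294  0.7611] [ 0.4784 -0.1451  0.0392] xax [ 0.0125 -0.0244]
grasp at [ 477.7 -143.8   89. ] slide [-6.   0.4 -0.2] tilt [ 0.012 -0.024] spin None t 24.75 op 0.0552 F [ 0.5  0.2 -0.2]
```

Call:
send_rows --motion '[{"hand":-1,"slide":[-7,0,0.3],"spin":0}]'

```text
time: 24.85
tool_pos: [0.4773, -0.1447, 0.0455]
tool_rot: [1.602, 1.545, -1.151]
contact_force: [0.1, 0.3, 0.2]
opening: 0.0551
```

Run:
```python
from h import *
settle(4);gog(.4779,-.1439,.10)
w=shot('wrist','w21.png');p=shot('scene','v21.png')
cv2.imwrite('pics/c21.png',cv2.resize(p['pixels'][110:210,240:340],None,fx=5,fy=5))
```

```text
24.85 [-0.4362  0.467   1.8085 -0.0224  0.8469  0.7604] [ 0.4773 -0.1447  0.0455] xax [ 0.0105 -0.0234]
24.9 [-0.4362  0.4648  1.8067 -0.0224  0.8482  0.7603] [ 0.4782 -0.1451  0.0471] xax [ 0.0128 -0.0245]
24.95 [-0.4362  0.4651  1.807  -0.0224  0.8469  0.7603] [ 0.4784 -0.1452  0.0469] xax [ 0.0135 -0.0248]
25.0 [-0.4363  0.4655  1.8073 -0.0224  0.8464  0.7603] [ 0.4783 -0.1452  0.0466] xax [ 0.0133 -0.0247]
grasp at [ 477.5 -143.8   96.3] slide [-3.7  0.3 -0.4] tilt [ 0.013 -0.025] spin None t 25.05 op 0.0552 F [-0.4  0.1  0.6]
```

View pics/c21.png

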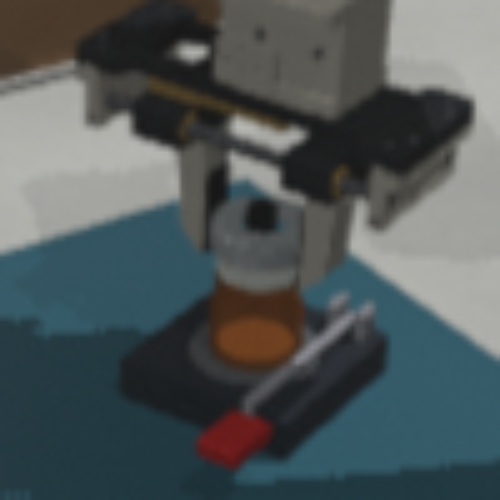

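View pics/w21.png

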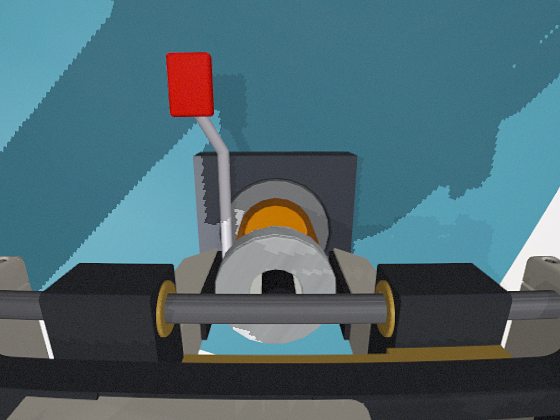

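Call:
send_rows --motion '[{"hand":-1,"slide":[-8,0.4,-0.3],"spin":0}]'

```text
time: 25.25
tool_pos: [0.4774, -0.1446, 0.0534]
tool_rot: [1.588, 1.546, -1.165]
contact_force: [1.0, 0.4, -0.5]
opening: 0.0548
```

Run:
```python
from h import *
settle(4);gog(.4779,-.1439,.11)
```

```text
25.25 [-0.4361  0.4553  1.8001 -0.022   0.8674  0.7599] [ 0.4774 -0.1446  0.0534] xax [ 0.01   -0.0232]
25.3 [-0.436   0.453   1.7978 -0.022   0.869   0.7599] [ 0.4786 -0.1451  0.0552] xax [ 0.0128 -0.0245]
25.35 [-0.436   0.4533  1.798  -0.022   0.8675  0.7599] [ 0.4789 -0.1453  0.055 ] xax [ 0.0137 -0.0249]
25.4 [-0.436   0.4536  1.7986 -0.0221  0.8668  0.76  ] [ 0.4787 -0.1452  0.0546] xax [ 0.0135 -0.0248]
grasp at [ 477.8 -143.9  104.3] slide [-5.7  0.2 -0.1] tilt [ 0.013 -0.025] spin None t 25.45 op 0.0554 F [ 0.1 -0.   0.3]
```

Call:
send_rows --motion '[{"hand":-1,"slide":[-9,0.3,0],"spin":0}]'

```text
time: 25.55
tool_pos: [0.4776, -0.1448, 0.0627]
tool_rot: [1.604, 1.545, -1.148]
contact_force: [0.3, -0.6, 0.4]
opening: 0.0552
```

Run:
```python
from h import *
settle(4);gog(.4779,-.1439,.12)
```

```text
25.55 [-0.4362  0.4413  1.7907 -0.0216  0.8902  0.7591] [ 0.4776 -0.1448  0.0627] xax [ 0.0105 -0.0235]
25.6 [-0.4361  0.4386  1.7881 -0.0216  0.8919  0.7591] [ 0.4789 -0.1453  0.0648] xax [ 0.0138 -0.025 ]
25.65 [-0.4361  0.439   1.7885 -0.0216  0.8902  0.7592] [ 0.4792 -0.1455  0.0645] xax [ 0.0147 -0.0254]
25.7 [-0.4362  0.4395  1.7891 -0.0217  0.8895  0.7592] [ 0.479  -0.1454  0.0641] xax [ 0.0143 -0.0252]
grasp at [ 478.  -144.   113.7] slide [-6.3  0.   0.1] tilt [ 0.014 -0.025] spin None t 25.75 op 0.0549 F [-0.3 -0.2 -0.3]
```

Call:
send_rows --motion '[{"hand":-1,"slide":[-9,0.3,0],"spin":0}]'

```text
time: 25.85
tool_pos: [0.4778, -0.1449, 0.0721]
tool_rot: [1.625, 1.544, -1.127]
contact_force: [0.0, -0.0, 0.2]
opening: 0.0549
```

Run:
```python
from h import *
settle(4);gog(.4779,-.1439,.13)
```

```text
25.85 [-0.4363  0.4276  1.781  -0.0213  0.9128  0.7585] [ 0.4778 -0.1449  0.0721] xax [ 0.0113 -0.0238]
25.9 [-0.4362  0.425   1.7783 -0.0212  0.9145  0.7584] [ 0.4791 -0.1455  0.0741] xax [ 0.0146 -0.0253]
25.95 [-0.4362  0.4253  1.7786 -0.0213  0.9128  0.7585] [ 0.4794 -0.1457  0.0739] xax [ 0.0155 -0.0258]
26.0 [-0.4362  0.4258  1.7792 -0.0212  0.9121  0.7585] [ 0.4792 -0.1456  0.0735] xax [ 0.0151 -0.0256]
grasp at [ 478.2 -144.2  123.1] slide [-6.9 -0.2  0.2] tilt [ 0.014 -0.025] spin None t 26.05 op 0.0553 F [-0.7  0.3 -1.3]
```

Call:
send_rows --motion '[{"hand":-1,"slide":[-10,0.3,0],"spin":0}]'

```text
time: 26.15
tool_pos: [0.4779, -0.145, 0.0823]
tool_rot: [1.634, 1.544, -1.119]
contact_force: [0.5, 0.4, 0.0]
opening: 0.055
```

Run:
```python
from h import *
settle(4);gog(.4779,-.1439,.165)
```

```text
26.15 [-0.4364  0.413   1.7698 -0.0209  0.9381  0.7577] [ 0.4779 -0.145   0.0823] xax [ 0.0117 -0.024 ]
26.2 [-0.4362  0.4101  1.7667 -0.0209  0.94    0.7576] [ 0.4793 -0.1456  0.0847] xax [ 0.0154 -0.0257]
26.25 [-0.4363  0.4105  1.7671 -0.0208  0.9382  0.7577] [ 0.4797 -0.1458  0.0844] xax [ 0.0164 -0.0262]
26.3 [-0.4363  0.4111  1.7679 -0.0208  0.9374  0.7577] [ 0.4794 -0.1457  0.0839] xax [ 0.0159 -0.0259]
grasp at [ 478.4 -144.3  133.5] slide [-31.5   0.4   0.2] tilt [ 0.015 -0.026] spin None t 26.35 op 0.0551 F [-0.   0.1 -0.4]
```

Call:
send_rows --motion '[{"hand":-1,"slide":[-16,0.3,0],"spin":0}]'

```text
time: 26.45
tool_pos: [0.4776, -0.1448, 0.098]
tool_rot: [1.624, 1.544, -1.129]
contact_force: [-0.3, 0.4, 0.8]
opening: 0.0549
```

Run:
```python
from h import *
settle(4);gog(.4779,-.1439,.165)
```

```text
26.45 [-0.4363  0.3914  1.752  -0.0203  0.978   0.7568] [ 0.4776 -0.1448  0.098 ] xax [ 0.0113 -0.0238]
26.5 [-0.4361  0.3873  1.7475 -0.0202  0.9806  0.7568] [ 0.4796 -0.1457  0.1014] xax [ 0.0167 -0.0263]
26.55 [-0.4361  0.3881  1.7484 -0.0203  0.9777  0.7568] [ 0.48   -0.1459  0.1008] xax [ 0.0179 -0.0269]
26.6 [-0.4361  0.389   1.7497 -0.0203  0.9767  0.7568] [ 0.4795 -0.1457  0.0999] xax [ 0.0168 -0.0264]
grasp at [ 478.3 -144.1  149.3] slide [-15.7   0.1   0.2] tilt [ 0.016 -0.026] spin None t 26.65 op 0.0547 F [-0.3  0.3 -0.8]
```

Call:
send_rows --motion '[{"hand":-1,"slide":[-16,0.3,0],"spin":0}]'

```text
time: 26.75
tool_pos: [0.4772, -0.1446, 0.1132]
tool_rot: [1.615, 1.545, -1.138]
contact_force: [-0.3, -0.5, -0.3]
opening: 0.0546
```

Run:
```python
from h import *
settle(6);gog(.4779,-.1439,.165)
p=shot('side');q=shot('scene'); w=shot('wrist','w22.png')
cv2.imwrite('pics/c22.png',np.hstack([cv2.resize(q['pixels'][90:210,230:350],None,fx=3.3,fy=3.3),cv2.resize(p['pixels'][180:300,170:290],None,fx=3.3,fy=3.3)]))
for n,P in (('scene',q),('wrist',w)):
    c,u,v=cloud(P);px=P['pixels'][v,u].astype(int);c=c*1000;d=np.linalg.norm(c[:,:2]-[478,-144],axis=1)
    m=(d<30)&(c[:,2]>60)&(c[:,2]<130)&(px.min(1)>90); print(n,'flange',m.sum(),np.percentile(c[m][:,2],[5,50,95]) if m.sum() else 0)
    m=(d<14)&(c[:,2]>80)&(c[:,2]<135)&(px.max(1)<75); print('knob',m.sum(),np.percentile(c[m][:,2],[5,50,98]) if m.sum() else 0, c[m].mean(0) if m.sum() else 0)
    m=(d<31)&(c[:,2]>140)&(c[:,2]<180)&(px.min(1)>80); print('lid',m.sum(),np.percentile(c[m][:,2],[2,50,98]) if m.sum() else 0)
    t=c[m&(c[:,2]>166)&(c[:,2]<174)]
    if len(t)>50: print('plane',np.linalg.lstsq(np.c_[t[:,:2]-[478,-144],np.ones(len(t))],t[:,2],rcond=None)[0])
```

```text
26.75 [-0.4361  0.3714  1.7338 -0.0198  1.0166  0.7561] [ 0.4772 -0.1446  0.1132] xax [ 0.0109 -0.0236]
26.8 [-0.4359  0.3675  1.7292 -0.0197  1.0193  0.756 ] [ 0.4792 -0.1454  0.1165] xax [ 0.0162 -0.0261]
26.85 [-0.436   0.3682  1.7299 -0.0197  1.0165  0.7561] [ 0.4796 -0.1456  0.116 ] xax [ 0.0174 -0.0266]
26.9 [-0.4361  0.3689  1.7311 -0.0198  1.0156  0.7561] [ 0.4792 -0.1455  0.1152] xax [ 0.0164 -0.0262]
26.95 [-0.436   0.3694  1.7318 -0.0198  1.0156  0.7561] [ 0.4788 -0.1452  0.1148] xax [ 0.0154 -0.0257]
27.0 [-0.436   0.3698  1.7321 -0.0198  1.0158  0.7561] [ 0.4785 -0.1452  0.1145] xax [ 0.0147 -0.0254]
grasp at [ 477.7 -143.9  164.4] slide [-0.6  0.1 -0.1] tilt [ 0.014 -0.025] spin None t 27.05 op 0.0551 F [-0.2 -0.3 -0.8]
scene flange 86 [73.50135656 75.15030791 76.73741126]
knob 75 [ 81.75893272  98.62349851 109.81302609] [ 479.83829874 -139.39543013   97.23533171]
lid 159 [147.01293506 169.1710322  171.37577202]
plane [-3.44174798e-03 -8.02046942e-03  1.69815479e+02]
wrist flange 1558 [75.35509231 76.4715843  77.53177524]
knob 143 [81.61360102 88.77335971 97.25415999] [ 483.51251507 -141.26048779   88.71159742]
lid 6703 [158.64379234 169.51141682 170.79713016]
plane [ 6.30284634e-05 -3.47636413e-03  1.69553432e+02]
```

View pics/c22.png

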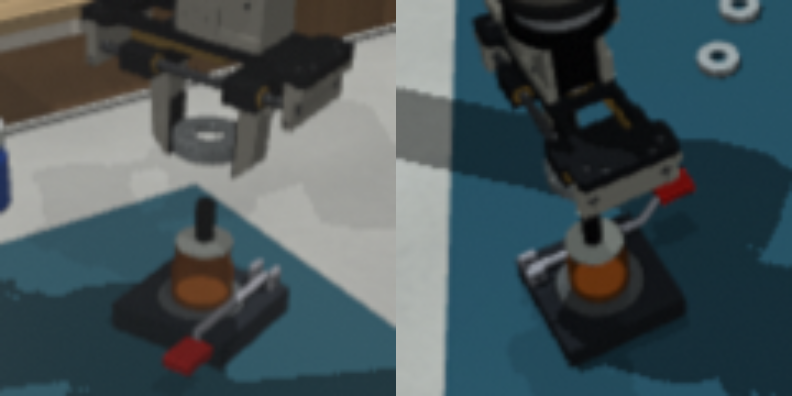

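View pics/w22.png

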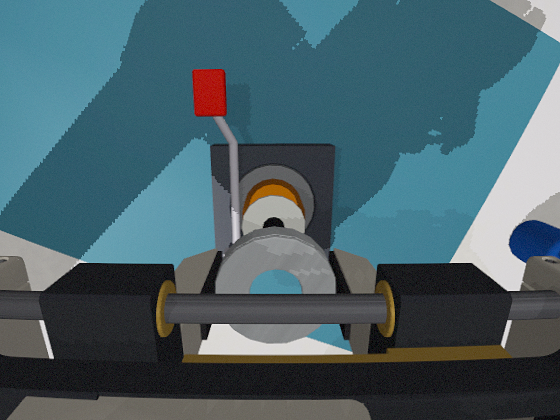

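Run:
```python
from h import *
p=vision.read_camera('scene'); a=cv2.imread('pics/scene1.png'); d=cv2.absdiff(a,p['pixels']).max(2)
for n,(x,y) in dict(mug=(192,218),org=(249,294),bl=(466,308),br=(226,140)).items(): print(n,(d[y-12:y+12,x-10:x+10]>60).mean())
print(observe()['time'],observe()['opening']); print(job.hand_in())
```

```text
mug 0.0
org 0.0
bl 0.0
br 0.058333333333333334
27.25 0.05507677381025723
the job is handed in; nothing more can be done
None
```

The job is done and handed in at 27.3 s (limit 61 s); `hand_in` reports no verdict.

- **Clamp lever:** I pushed it down to its stop. The finger ends were at about 41.7 mm and pressing with 37 N at the stop (limit 40 N). Afterwards the red tip measured about 40 mm high, which fits the shut position.
- **Nested lids:** I carried them by the knob and lowered them into the jar until contact, at the predicted height. After release the outer lid's top was at 79.3 mm and the inner lid's flange at about 76 mm, so the inner lid is fully seated.
- **Outer lid:** I gripped it by its rim (opening 55 mm) and lifted it straight up in small steps. It is held level, within about 0.5°. Its underside is at about 155 mm, about 45 mm above the knob's top (110 mm). The flange was still at about 76 mm (75 mm in the scene camera).
- **Bystanders:** the scene picture is unchanged at the mug, the organizer and the left bottle. At the right bottle 5.8% of pixels differed. I did not look into that, but the arm did not go near it.

Three things disagreed or went wrong:

- **Finger ends:** all three cameras showed the fingers ending about 31 mm short of the reported TCP. My first push therefore passed over the lever without touching it; I then allowed for the offset.
- **Tool tilt:** running rows back to back slowly tilted the tool, up to about 0.075 rad. I brought it back to about 0.03 rad before grasping the knob.
- **Jar mouth:** the scene and side cameras differed by about 5 mm in y. I used the wrist camera's value, which lay between them, and the plug went in without contact.

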